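Take the middle carton from a stack on a sloped stand

ROBOT

A 6-joint arm with a two-finger parallel gripper is mounted at the origin on a cart in front of the work surface, level with it; the furniture and walls round the work are solid. World frame = base frame: x ahead of the robot, y to its left, z up, the work surface at z = 0. Lengths are in m, angles in rad, forces in N, time in s.
With the tool pointing down it reaches from about 0.35 to 0.875 m from the base axis. Payload 15.5 kg.
Tool frame: the origin (TCP) lies at the very end of the fingers, on their centre line; the grasp point (between the pads) lies 19 mm behind it; z points along the fingers, y is the direction in which the jaws open and shut (so a half turn about z gives the same grasp; the last joint's range is limited). The gripper opens to 85 mm and grips with 20 to 120 N. Pads are 22 mm wide; open, the fingers measure 114 mm over their backs; the gripper's body (76 mm by 85 mm) begins 54 mm behind the grasp point. The pads swing forward as they close: fully open they stand 13 mm farther back than shut.
Start: joints at [1.202, 0.494, 1.345, -0, 1.302, -0.096], TCP at [0.168, 0.602, 0.231] pointing down, gripper open.
Joint ranges: [-2.91, 2.91], [-0.82, 2.16], [0.22, 2.67], [-1.22, 4.37], [0.12, 2.79], [-3.08, 3.08]. Speed limits (rad/s): [1.89, 1.89, 2.57, 3.01, 3.01, 3.01].

INTERFACE

Orientations are given as a unit quaternion [x, y, z, w].
In Python, from cell import manip, vision, job gives the robot as it stands.
- The arm moves only by the tool jog_arm, never from a script. Its argument "targets" is a list of rows, each a list of 7 numbers: the shift along the tool's x, y, z each as a share of 0.5 m, from -1 to 1, then the turn, a rotation vector about the tool's x, y, z each as a share of 45 degrees, from -1 to 1, then the opening in per cent of the stroke, from 0 (shut) to 100 (fully open). In form: [[dx, dy, dz, ax, ay, az, grip], ...]. A call has 1 to 20 rows; each row shifts and turns the pose as measured when the row begins, along the tool's axes as they then stand; what a row does not reach is not made up. A row lasts 1/12 s, in which the tool goes at most 41.7 mm and 7.16 degrees, less where a joint would pass 70% of its speed; a pose out of reach is approached as far as the arm can. A call with a number of a shift or a turn outside -1 to 1 is refused whole. A call with a gripper value outside its range is refused whole. The fingers move at their own pace and stop on an object; "newtons" is the grip in N (left out, the last holds). Time passes only in rows, so rows that do not move let the fingers close. It gives the time, the measured TCP pose, the force and the opening at its end, in the units of the state.
- manip.state(): the state, without advancing time (a new reading comes with each control period).
- vision.snapshot(name): name is "side" or "top" or "wrist"; returns the picture (384x512x3 uint8, blue, green, red); there is no depth.
- vision.camera_model(name): a dict with "fx", "fy", "cx", "cy" (pixels), "R" (3x3) and "t" (3): a world point X has camera coordinates R X + t; the wrist camera has in their place "tool_from_camera" (4x4, takes a point from camera to tool coordinates, whose origin is the TCP and whose axes are the flange's). Camera axes: x right, y down, z forward; pixel columns grow to the right and rows downward; lengths in m; the calibration is good to about 2 mm. A picture is of the moment at which its call begins: read the wrist's pose just before it. camera_model takes no time and is no camera call.
- job.close_job(): hands the job in, once; it reports no verdict.
Trained networks look in the newest picture that a camera, given by its name, has taken for a name from the list of things; names that differ only in an ending like _2 or _b are one class to them, and where a whole thing is asked for, a point or a joint stands for the part that bears it (a point fixed in the world has none). Each returns a list of dicts, best first, with "conf" (0 to 1); they miss things now and then, are a little off and sometimes report something else, mostly with a low value. They report only what shows in the picture. A call takes as long as a camera call.
- vision.search_frame(camera, name): "box" ([left, top, width, height] in pixels, round what is visible of it).
The state is a dict: "clock": time; "q": joint angles; "joint_vel": joint speeds; "joint_torque": joint torques, N m; "eef_pos": TCP position; "orientation": TCP orientation; "force": force on the tool from outside, world axes, zero at the start; "moment": the same for the moment, N m; "finger_gap": opening from 0.0 (shut) to 1.0 (fully open).
Only numpy, scipy, OpenCV 4.12 (cv2) and the standard library are available. Lean on these libraries where they do the work, as an engineer would, in place of code of your own. Each camera call takes 0.05 s, during which the arm holds its last target.

TASK

The flat white phone carton in the middle of the stack on the sloped stand has to go into the grey order case. Take the small carton off the top and set it down flat on the blue notebook, lay the phone carton flat in the case, and shut the case's lid fully; last, put the small carton back squarely in the middle of the big carton's top, which stays in its place against the stand's stop. Set things down rather than drop them, and leave everything else on the table where it is.

Things in the scene. Friction and masses are not known exactly. Their poses are not given: they have to be found in the camera images.
- stand: Sloped pick stand, fixed: grey base plate 165 x 130 x 10 mm on the table, legs, and the white sloping deck (see deck). Origin at the middle of the base's underside, z up, x horizontally towards the high end of the slope (away from the robot).
- deck: The stand's white deck, fixed, sloping 25 degrees, low end towards the robot; 162 x 116 mm (x from -12 to 150 mm). Origin on its upper face at the middle of the low end; x points up the slope, y across it, z square to the deck (leaning 25 degrees from vertical towards the robot).
- stop (a point): Top of the stop at the deck's low end, midway between its two steel posts (10 mm thick, at deck y = +-20 mm, 103 mm high along deck z). The posts and the 22 mm lip between them end at deck x = -1 to -2 mm; the cartons lean on them.
- light_bar (a point): Centre of the black work light over the stack, 34 x 150 x 16 mm along the deck's x, y, z, at deck x = 150, z = 250 mm; its two 10 mm uprights stand on the deck at x = 150, y = +-53 mm. A tool pointing straight down over the cartons runs into it: come in and lift off along the deck's z, tool tilted about 25 degrees.
- big_carton: Large cream carton, bottom of the stack, 0.3 kg, 86 x 120 x 55 mm (x, y, z). Origin at the centre of its underside, z out of its top. It lies on the deck, its long side (y axis) along the slope, one end against the stop. Too wide to grip; it stays.
- phone_carton: Flat white phone carton, middle of the stack, about 0.12 kg, 138 x 54 x 15 mm (x, y, z). Origin at the centre of its underside. At first it lies on the big carton, long side along the slope, low end at the stop.
- small_carton: Small tan carton, top of the stack, about 0.12 kg, 63 x 80 x 40 mm (x, y, z). Origin at the centre of its underside, z out of its top. At first it lies on the phone carton, its long side (y) along the slope, low end at the stop; grip it across its 63 mm side.
- notebook: Blue notebook lying on the table, fixed, 208 x 146 mm (x, y), solid cover 11 mm high. Origin at about the centre of its underside, z up.
- case: Grey open case on the table, fixed, 170 x 136 x 42 mm (x, y, z) outside, walls and floor 5 mm (inside 160 x 126 mm, 37 mm deep). Origin at the centre of its underside, x towards the hinge side of its lid (away from the robot).
- case_lid (a joint): Hinge of the case's lid, rad: 0 shut, starts standing open at 1.5 to 1.8 (about upright). Stiff: it stays where it is left; about 0.2 N m closes it. The hinge runs along the case's y at the far rim. Lid panel 170 mm (from hinge) x 136 mm wide x 6 mm thick.
- case_lid_hinge (a point): The hinge line's middle, at case x = 85, y = 0, z = 42.5 mm. The shut lid reaches from here to case x = -85 mm, underside at the rim.
- case_lid_handle (a point): Outer end of the black round knob (27 mm wide, 35 mm high) on the lid's outside, 140 mm from the hinge, on the lid's middle line.
- stapler: Bystander, loose: blue and black stapler, 34 x 136 x 50 mm, long along y. Origin at the centre of its underside.
- phone: Bystander, loose: black phone lying flat, 138 x 69 x 8 mm, long along x. Origin at the centre of its underside.
- calculator: Bystander, loose: dark calculator, 125 x 68 x 17 mm, long along x. Origin at the centre of its underside.
- tape_measure: Bystander, loose: orange tape measure, 37 x 73 x 56 mm. Origin at the centre of its underside.
- mug: Bystander, loose: white dotted mug, 82 x 114 x 91 mm. Origin at the centre of its underside.

How it is judged:
On the way, in this order (a step that is already met when the one before it is completed fails the run):
1. the small carton lies flat on the notebook, let go (x of small_carton in the frame of notebook between -0.1 and 0.1 m and y of small_carton in the frame of notebook between -0.07 and 0.07 m and z of small_carton in the frame of notebook between 0.006 and 0.018 m and angle between small_carton's own z axis and vertical below 0.1 rad and contact force between small_carton and notebook above 0.3 N and contact force between the fingers and small_carton below 0.05 N and linear speed of small_carton below 0.03 m/s), for 0.2 s.
2. the phone carton lies flat in the case, let go (x of phone_carton in the frame of case between -0.03 and 0.03 m and y of phone_carton in the frame of case between -0.045 and 0.045 m and z of phone_carton in the frame of case between -0.002 and 0.012 m and angle between phone_carton's own z axis and vertical below 0.1 rad and contact force between the fingers and phone_carton below 0.05 N and linear speed of phone_carton below 0.03 m/s), for 0.2 s.
3. the case's lid is shut (value of joint case_lid below 0.06 rad), for 0.2 s.
4. the small carton is back on the big carton (x of small_carton in the frame of big_carton between -0.02 and 0.02 m and y of small_carton in the frame of big_carton between -0.025 and 0.03 m and z of small_carton in the frame of big_carton between 0.05 and 0.062 m and angle between the z axis of small_carton and the z axis of big_carton, either way round below 0.1 rad and angle between the y axis of small_carton and the y axis of big_carton, either way round below 0.26 rad and contact force between small_carton and big_carton above 0.3 N and contact force between the fingers and small_carton below 0.05 N and linear speed of small_carton below 0.03 m/s), for 0.2 s.
At the end, for the whole second after the job is handed in: Phone carton flat in the case, lid shut (under 0.06 rad), small carton flat on top of the big one within 20 mm across and 25 mm along of its centre and 15 degrees of square, big carton in place on the deck (12 mm along, 20 mm across). All let go and at rest (x of phone_carton in the frame of case between -0.03 and 0.03 m and y of phone_carton in the frame of case between -0.045 and 0.045 m and z of phone_carton in the frame of case between -0.002 and 0.012 m and angle between phone_carton's own z axis and vertical below 0.1 rad and value of joint case_lid below 0.06 rad and x of small_carton in the frame of big_carton between -0.02 and 0.02 m and y of small_carton in the frame of big_carton between -0.025 and 0.03 m and z of small_carton in the frame of big_carton between 0.05 and 0.062 m and angle between the z axis of small_carton and the z axis of big_carton, either way round below 0.1 rad and angle between the y axis of small_carton and the y axis of big_carton, either way round below 0.26 rad and contact force between small_carton and big_carton above 0.3 N and x of big_carton in the frame of deck between 0.05 and 0.08 m and y of big_carton in the frame of deck between -0.02 and 0.02 m and z of big_carton in the frame of deck between -0.004 and 0.008 m and angle between the z axis of big_carton and the z axis of deck, either way round below 0.08 rad and linear speed of each of small_carton, phone_carton, big_carton below 0.03 m/s); the robot touches nothing.
It fails at once if the big carton was pulled out of its place on the stand (not (x of big_carton in the frame of deck between 0.05 and 0.08 m and y of big_carton in the frame of deck between -0.02 and 0.02 m and z of big_carton in the frame of deck between -0.004 and 0.008 m and angle between the z axis of big_carton and the z axis of deck, either way round below 0.08 rad)).
It fails at once if the phone carton was let go more than 25 mm above the case's floor (horizontal distance between phone_carton and case below 0.08 m and z of phone_carton in the frame of case above 0.03 m and contact force between the fingers and phone_carton below 0.01 N).
It fails at once if the small carton was let go more than 30 mm above the big carton (x of small_carton in the frame of big_carton between -0.05 and 0.05 m and y of small_carton in the frame of big_carton between -0.06 and 0.06 m and z of small_carton in the frame of big_carton above 0.085 m and contact force between the fingers and small_carton below 0.01 N).
It fails at once if a bystander (stapler, phone, calculator, tape measure, mug) was moved over 30 mm (distance of any of stapler, phone, calculator, tape_measure, mug from where it was at the start of the episode above 0.03 m).
It also fails if it takes over 72 s, if anything falls off the work surface, if the arm or the gripper's body presses on something with over 40 N, if the wrist force passes 120 N, or if a joint passes its speed limit or range.

## Working session

There is one attempt and no reset: what is moved stays moved. The work goes in short steps, Python scripts to look and compute and a tool call to move; the robot and the scene stay as the last step left them, time stands still between calls to the robot, and variables do not carry over. Pictures are saved under pics/ and viewed, and the job is handed in when it is done.

Besides the shell and the picture viewer there is one more tool, called after "Emit:" by a JSON object that holds its "method" and its "body". jog_arm: Moves the arm, as the interface text tells. Its arguments: {"type":"object","properties":{"targets":{"type":"array"},"newtons":{"type":"number"}},"required":["targets"]}

```bash
ls; mkdir -p pics; cat > h.py <<'E'
import numpy as np, cv2
from cell import manip, vision, job
from scipy.spatial.transform import Rotation as R
def snap(n,f):
    im=vision.snapshot(n); cv2.imwrite('pics/'+f,im); return im
E
python3 - <<'E'
from h import *
s=manip.state(); print(s)
for n in ('side','top'):
    snap(n,n+'0.png'); m=vision.camera_model(n); print(n,m)
    for k in ['stand','deck','big_carton','phone_carton','small_carton','notebook','case','case_lid','case_lid_handle','stapler','phone','calculator','tape_measure','mug','light_bar','stop']:
        try:
            r=vision.search_frame(n,k); print(k,[(np.round(x['box']).astype(int).tolist(),round(x['conf'],2)) for x in r[:2]])
        except Exception as e: print(k,e)
print(vision.camera_model('wrist'))
print(manip.state()['clock'])
E
```

```text
pics
{'clock': 0.0, 'q': array([ 1.20249109e+00,  4.94198482e-01,  1.34613339e+00, -2.10131910e-05,
        1.30248419e+00, -9.54803737e-02]), 'joint_vel': array([ 0.00093655, -0.00083785,  0.00043327,  0.00256083, -0.0009017 ,
        0.00064098]), 'joint_torque': array([-4.65151493e-05, -8.82151651e+01, -3.83850396e+01, -2.01247684e-05,
        9.92382062e-03,  4.86645911e-05]), 'eef_pos': array([0.16827065, 0.60155133, 0.23068997]), 'orientation': array([ 1.35986966e-01,  9.90710437e-01, -5.97661441e-04, -1.30724728e-04]), 'force': array([ 0.22893489, -0.08568064, -0.48735162]), 'moment': array([-0.00407876,  0.05730468, -0.00676587]), 'finger_gap': 0.9977882162408142}
side {'fx': 444.6845244123924, 'fy': 444.6845244123924, 'cx': 257.74504355920203, 'cy': 193.60347972015956, 'R': array([[-0.99918998, -0.04008367,  0.00356018],
       [-0.02462173,  0.53897916, -0.84195917],
       [ 0.03182995, -0.84136482, -0.53952951]]), 't': array([0.49963058, 0.18343432, 1.74418029])}
stand [([214, 150, 50, 95], 0.74)]
deck [([215, 149, 46, 92], 0.82)]
big_carton [([220, 208, 36, 25], 0.81)]
p
[... 1456 characters left out ...]
 26, 22], 0.73), ([256, 199, 30, 30], 0.56)]
calculator [([350, 181, 15, 32], 0.95)]
tape_measure [([136, 177, 15, 12], 0.72)]
mug [([354, 157, 25, 23], 0.75)]
light_bar [([235, 152, 43, 47], 0.58)]
stop [([237, 152, 42, 38], 0.64)]
{'fx': 300.0066879584619, 'fy': 300.0066879584619, 'cx': 261.7209369532674, 'cy': 189.17669667368602, 'tool_from_camera': array([[ 2.39055600e-04, -9.46403775e-01, -3.22985815e-01,
         8.38065944e-02],
       [ 9.99998065e-01, -4.04456108e-04,  1.92526698e-03,
         6.14322849e-05],
       [-1.95271352e-03, -3.22985651e-01,  9.46401847e-01,
        -1.42169520e-01],
       [ 0.00000000e+00,  0.00000000e+00,  0.00000000e+00,
         1.00000000e+00]])}
1.7
```

```bash
python3 - <<'E'
import cv2
a=cv2.imread('pics/side0.png')[130:355,180:320]; b=cv2.imread('pics/top0.png')[130:250,120:400]
cv2.imwrite('pics/side0c.png',cv2.resize(a,None,fx=2.6,fy=2.6,interpolation=2))
cv2.imwrite('pics/top0c.png',cv2.resize(b,None,fx=2.8,fy=2.8,interpolation=2))
E
```

```text
(no output)
```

View pics/side0.png

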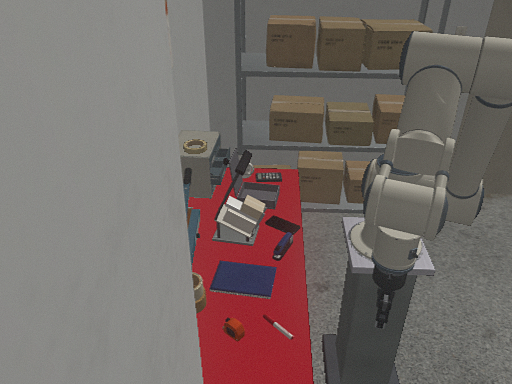

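View pics/top0.png

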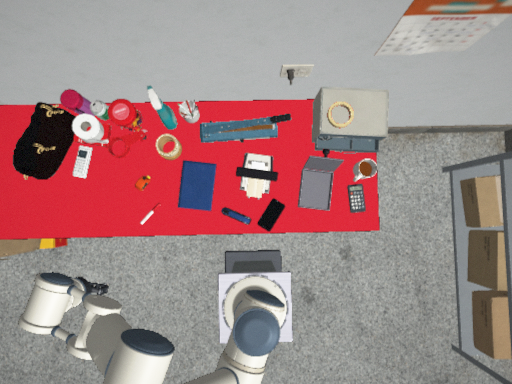

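```bash
ls pics
```

```text
side0.png
side0c.png
top0.png
top0c.png
```

View pics/side0c.png

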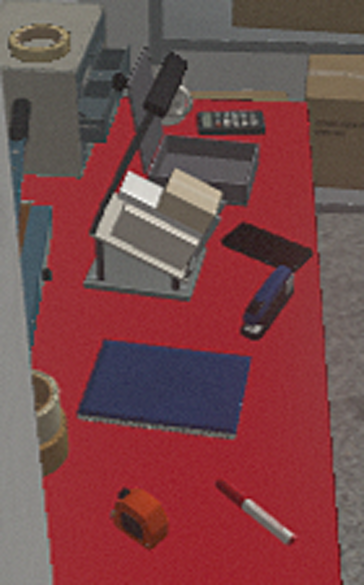

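View pics/top0c.png

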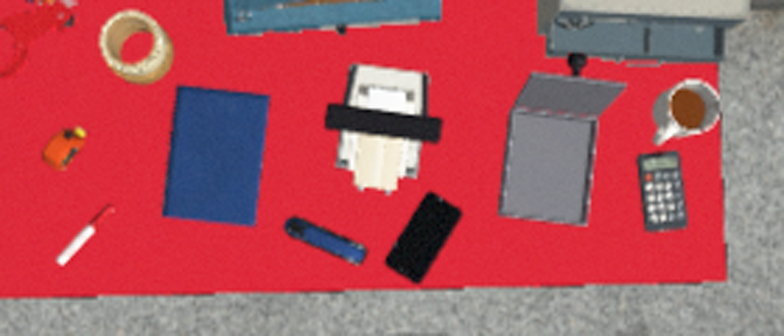

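```bash
cat >> h.py <<'E'
def ray(n,px,z,m=None):
    m=m or vision.camera_model(n); d=np.array([(px[0]-m['cx'])/m['fx'],(px[1]-m['cy'])/m['fy'],1])
    if 'R' in m: Rr=m['R'].T; c=-Rr@m['t']
    d=Rr@d; return c+d*(z-c[2])/d[2]
def wristcam(s=None):
    s=s or manip.state(); m=vision.camera_model('wrist'); T=np.eye(4); T[:3,:3]=R.from_quat(s['orientation']).as_matrix(); T[:3,3]=s['eef_pos']
    W=T@m['tool_from_camera']; Ri=W[:3,:3].T
    return dict(fx=m['fx'],fy=m['fy'],cx=m['cx'],cy=m['cy'],R=Ri,t=-Ri@W[:3,3])
def proj(m,X):
    c=np.atleast_2d(X)@m['R'].T+m['t']; return np.c_[m['fx']*c[:,0]/c[:,2]+m['cx'],m['fy']*c[:,1]/c[:,2]+m['cy']]
E
python3 - <<'E'
from h import *
def top(c,z): return ray('top',(c[0]/2.8+120-.3,c[1]/2.8+130-.3),z)
for n,cs,z in [('nb',[(178,86),(270,95),(256,226),(163,216)],.011),('case rim',[(513,108),(600,116),(588,226),(499,214)],.042),('lidtop',[(536,73),(627,84)],.21),('knob',[(577,62)],.18),('stapler',[(290,225),(362,255)],.03),('phone',[(432,192),(462,207),(417,283),(386,267)],.008),('calc',[(638,153),(678,153),(688,226),(648,232)],.017),('mug',[(690,105)],.09),('bar',[(330,103),(442,119),(440,141),(326,125)],.33),('stand',[(340,165),(420,175)],.01),('blue',[(225,30),(440,20)],.05),('drawer',[(550,55),(720,60)],.05)]:
    print(n,[np.round(top(c,z),3).tolist() for c in cs])
E
```

```text
nb [[0.65, 0.304, 0.011], [0.633, 0.158, 0.011], [0.427, 0.184, 0.011], [0.446, 0.329, 0.011]]
case rim [[0.601, -0.221, 0.042], [0.586, -0.356, 0.042], [0.415, -0.332, 0.042], [0.437, -0.195, 0.042]]
lidtop [[0.631, -0.231, 0.21], [0.613, -0.358, 0.21]]
knob [[0.65, -0.295, 0.18]]
stapler [[0.427, 0.129, 0.03], [0.378, 0.018, 0.03]]
phone [[0.474, -0.094, 0.008], [0.45, -0.141, 0.008], [0.332, -0.067, 0.008], [0.358, -0.019, 0.008]]
calc [[0.529, -0.42, 0.017], [0.527, -0.483, 0.017], [0.412, -0.495, 0.017], [0.404, -0.431, 0.017]]
mug [[0.595, -0.483, 0.09]]
bar [[0.58, 0.055, 0.33], [0.556, -0.089, 0.33], [0.528, -0.085, 0.33], [0.552, 0.06, 0.33]]
stand [[0.52, 0.05, 0.01], [0.502, -0.076, 0.01]]
blue [[0.731, 0.223, 0.05], [0.74, -0.111, 0.05]]
drawer [[0.682, -0.28, 0.05], [0.669, -0.545, 0.05]]
```

```bash
cat >> h.py <<'E'
def plan(Rg,pg,n=None,s=None,q=True):
    """identical rows (twist) to goal"""
    from scipy.linalg import expm,logm
    s=s or manip.state(); T=np.eye(4); T[:3,:3]=R.from_quat(s['orientation']).as_matrix(); T[:3,3]=s['eef_pos']
    G=np.eye(4); G[:3,:3]=Rg; G[:3,3]=pg
    D=np.linalg.inv(T)@G; L=np.real(logm(D))
    ang=np.linalg.norm(R.from_matrix(D[:3,:3]).as_rotvec()); d=np.linalg.norm(D[:3,3])
    n=n or int(np.ceil(max(d/.039,np.degrees(ang)/6.8,1)))
    S=expm(L/n)
    row=np.r_[S[:3,3]/.5,R.from_matrix(S[:3,:3]).as_rotvec()/(np.pi/4)]
    print('n',n,'row',np.round(row,4).tolist(),'dist',round(d,4),'deg',round(np.degrees(ang),2),'|shift|',round(np.linalg.norm(row[:3]),4),'(max .0833) |turn|',round(np.linalg.norm(row[3:]),3))
    mid=T@expm(L/2); print('  mid',np.round(mid[:3,3],3))
def down(tx_deg,tilt=0):
    """tool pointing down; tool x along heading tx_deg; tilt>0: tool z leans away from tool x, i.e. slope-aligned"""
    h=np.radians(tx_deg); X=np.array([np.cos(h),np.sin(h),0]); t=np.radians(tilt)
    x=np.cos(t)*X-np.sin(t)*np.array([0,0,1]); z=-np.sin(t)*X-np.cos(t)*np.array([0,0,1])
    return np.c_[x,np.cross(z,x),z]
def st():
    s=manip.state(); print('t',round(s['clock'],2),'p',np.round(s['eef_pos'],4),'q',np.round(s['q'],2),'F',np.round(s['force'],1),'gap',round(s['finger_gap'],3)); return s
E
python3 - <<'E'
from h import *
print(down(170.5,25)); plan(down(170.5,25),[.46,0,.29])
E
```

```text
[[-8.93878321e-01  1.65047606e-01  4.16822307e-01]
 [ 1.49583930e-01  9.86285602e-01 -6.97521323e-02]
 [-4.22618262e-01  6.93889390e-18 -9.06307787e-01]]
n 18 row [-0.0471, -0.0581, 0.0029, -0.0016, -0.0308, -0.0074] dist 0.6714 deg 25.73 |shift| 0.0748 (max .0833) |turn| 0.032
  mid [0.309 0.296 0.238]
```

Emit:
{"method": "jog_arm", "body": {"targets": [[-0.047, -0.058, -0.003, -0.0016, -0.031, -0.0074, 100], [-0.047, -0.058, -0.003, -0.0016, -0.031, -0.0074, 100], [-0.047, -0.058, -0.003, -0.0016, -0.031, -0.0074, 100], [-0.047, -0.058, -0.003, -0.0016, -0.031, -0.0074, 100], [-0.047, -0.058, 0.003, -0.0016, -0.031, -0.0074, 100], [-0.047, -0.058, 0.003, -0.0016, -0.031, -0.0074, 100], [-0.047, -0.058, 0.003, -0.0016, -0.031, -0.0074, 100], [-0.047, -0.058, 0.003, -0.0016, -0.031, -0.0074, 100], [-0.047, -0.058, 0.003, -0.0016, -0.031, -0.0074, 100], [-0.047, -0.058, 0.003, -0.0016, -0.031, -0.0074, 100], [-0.047, -0.058, 0.003, -0.0016, -0.031, -0.0074, 100], [-0.047, -0.058, 0.003, -0.0016, -0.031, -0.0074, 100], [-0.047, -0.058, 0.003, -0.0016, -0.031, -0.0074, 100], [-0.047, -0.058, 0.003, -0.0016, -0.031, -0.0074, 100], [-0.047, -0.058, 0.003, -0.0016, -0.031, -0.0074, 100], [-0.047, -0.058, 0.003, -0.0016, -0.031, -0.0074, 100]]}}

```text
clock: 3.03
eef_pos: [0.4315, 0.0498, 0.2906]
orientation: [0.08, 0.976, -0.016, 0.204]
force: [0.7, 1.9, 0.1]
finger_gap: 1.0
```

```bash
python3 - <<'E'
from h import *
s=st(); print(R.from_quat(s['orientation']).as_matrix().round(3)); plan(down(170.5,25),[.46,0,.29])
snap('wrist','w1.png')
E
```

```text
t 3.03 p [0.4315 0.0498 0.2906] q [ 0.04 -0.01  1.98 -0.11  0.78 -1.3 ] F [0.7 1.9 0.1] gap 1.0
[[-0.904  0.163  0.395]
 [ 0.149  0.987 -0.065]
 [-0.4    0.    -0.916]]
n 2 row [-0.0329, -0.0445, 0.0152, 0.0009, -0.0156, 0.0012] dist 0.0574 deg 1.41 |shift| 0.0574 (max .0833) |turn| 0.016
  mid [0.446 0.025 0.29 ]
```

View pics/w1.png

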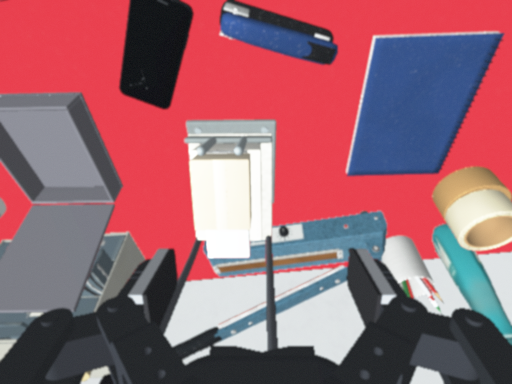

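Emit:
{"method": "jog_arm", "body": {"targets": [[-0.03, -0.05, 0.005, 0, -0.016, 0, 100], [-0.03, -0.05, 0.005, 0, -0.016, 0, 100], [-0.01, -0.02, 0, 0, 0, 0, 100], [0, 0, 0, 0, 0, 0, 100]]}}

```text
clock: 3.42
eef_pos: [0.4602, -0.0265, 0.3046]
orientation: [0.082, 0.971, -0.02, 0.221]
force: [0.8, -0.5, 0.2]
finger_gap: 0.998
```

```bash
python3 - <<'E'
from h import *
s=st(); print(s['joint_vel'].round(3)); print(repr(s['eef_pos']),repr(s['orientation']))
im=snap('wrist','w2.png')
cv2.imwrite('pics/w2c.png',cv2.resize(im[90:290,150:350],None,fx=3,fy=3,interpolation=2))
im=cv2.imread('pics/w1.png')
cv2.imwrite('pics/w1c.png',cv2.resize(im[90:290,150:350],None,fx=3,fy=3,interpolation=2))
E
```

```text
t 3.42 p [ 0.4602 -0.0265  0.3046] q [-0.19 -0.01  1.94  0.01  0.76 -1.6 ] F [ 0.8 -0.5  0.2] gap 0.998
[-0.018 -0.004  0.007 -0.003 -0.015  0.02 ]
array([ 0.46022268, -0.02649295,  0.30462343]) array([ 0.08241964,  0.97149345, -0.01987853,  0.22138727])
```

View pics/w2.png

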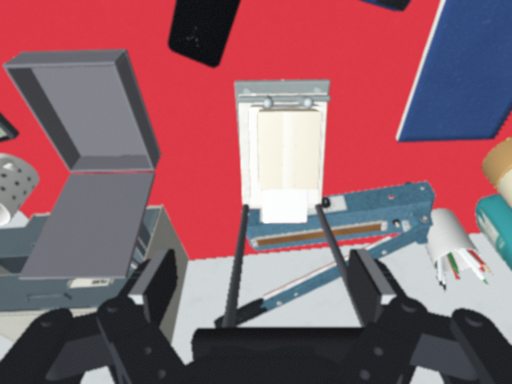

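View pics/w2c.png

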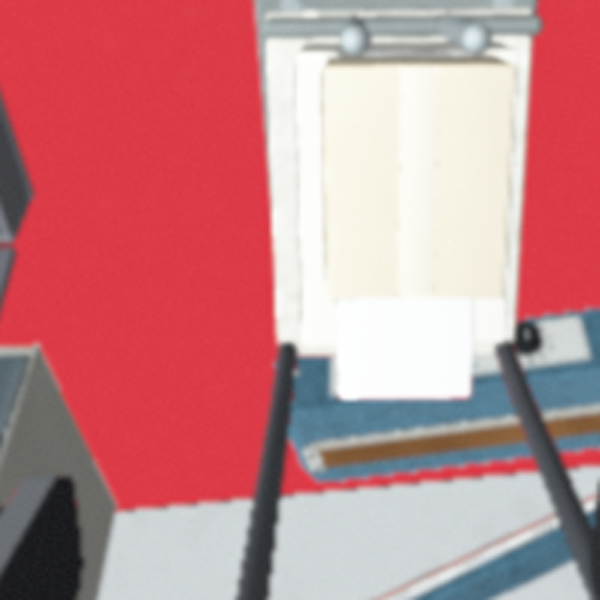

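View pics/w1c.png

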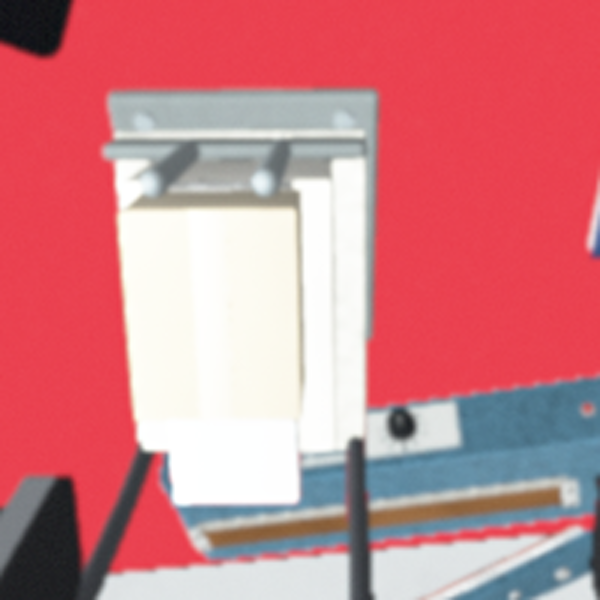

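```bash
cat >> h.py <<'E'
def tri(ms,pxs):
    P=[np.diag([1,1,1])@np.array([[m['fx'],0,m['cx']],[0,m['fy'],m['cy']],[0,0,1]])@np.c_[m['R'],m['t']] for m in ms]
    A=[]
    for p,x in zip(P,pxs): A+= [x[0]*p[2]-p[0], x[1]*p[2]-p[1]]
    v=np.linalg.svd(np.array(A))[2][-1]; return v[:3]/v[3]
W2=wristcam(dict(eef_pos=np.array([0.46022268,-0.02649295,0.30462343]),orientation=np.array([0.08241964,0.97149345,-0.01987853,0.22138727])))
E
python3 - <<'E'
from h import *
M1=wristcam(dict(eef_pos=np.array([.4315,.0498,.2906]),orientation=R.from_matrix(np.array([[-0.904,0.163,0.395],[0.149,0.987,-0.065],[-0.4,0,-0.916]])).as_quat()))
f=lambda c:(c[0]/3+150-.33,c[1]/3+90-.33)
pts={'sTL':((323,66),(119,208)),'sTR':((513,65),(299,206)),'sBL':((330,297),(137,421)),'sBR':((503,297),(299,419)),'pL':((335,398),(172,503)),'pR':((472,398),(299,503)),'postL':((353,38),(151,184)),'postR':((474,38),(265,182)),'knobBlue':((528,337),(401,424))}
r={}
for k,(a,b) in pts.items():
    X=tri([W2,M1],[f(a),f(b)]); e=proj(W2,X)[0]-f(a); r[k]=X; print(k,X.round(4),'err',e.round(2))
n=lambda v:(np.linalg.norm(v).round(4),(v/np.linalg.norm(v)).round(3))
print('across',n(r['sTL']-r['sTR']),n(r['sBL']-r['sBR']),n(r['postL']-r['postR']),n(r['pL']-r['pR'])); print('along',n(r['sBL']-r['sTL']),n(r['sBR']-r['sTR']))
E
```

```text
sTL [ 0.473  -0.0328  0.1352] err [-0.12 -0.23]
sTR [0.4853 0.0284 0.1312] err [-0.14 -0.28]
sBL [ 0.5408 -0.042   0.1732] err [0.1  0.21]
sBR [0.5501 0.0171 0.1733] err [-0.11 -0.23]
pL [ 0.6165 -0.0533  0.1559] err [0.08 0.18]
pR [0.6193 0.0033 0.1609] err [-0.05 -0.12]
postL [ 0.4702 -0.0221  0.1262] err [0.18 0.31]
postR [0.4782 0.0171 0.1234] err [0.03 0.05]
knobBlue [0.722  0.0424 0.0385] err [-0.   -0.01]
across (np.float64(0.0626), array([-0.198, -0.978,  0.063])) (np.float64(0.0599), array([-0.156, -0.988, -0.002])) (np.float64(0.0401), array([-0.2  , -0.977,  0.072])) (np.float64(0.0569), array([-0.049, -0.995, -0.088]))
along (np.float64(0.0783), array([ 0.866, -0.118,  0.485])) (np.float64(0.0781), array([ 0.83 , -0.145,  0.539]))
```

```bash
cat >> h.py <<'E'
YAW=-9.7; D0=np.array([.5234,-.0092,.037])
RT=down(YAW+180,25)  # tool x down-slope
def deck(x,y,z):
    ax=-RT[:,0]; az=-RT[:,2]; ay=np.cross(az,ax); return D0+np.array([x,y,z])/1000@np.array([ax,ay,az])
E
python3 - <<'E'
from h import *
print(deck(39,0,110)); plan(RT,deck(39,0,170)); 
s=dict(manip.state()); s['eef_pos']=deck(39,0,170); s['orientation']=R.from_matrix(RT).as_quat(); plan(RT,deck(39,0,75),s=s)
im=cv2.imread('pics/w2.png')
for p in proj(W2,[deck(x,y,z) for x,y,z in [(-1,-43,55),(-1,43,55),(119,43,55),(119,-43,55),(-1,27,70),(137,27,70),(137,-27,70),(-1,31.5,110),(79,31.5,110),(79,-31.5,110),(-1,-31.5,110),(-6,20,103),(-6,-20,103),(0,58,0),(0,-58,0)]]): cv2.circle(im,tuple(np.round(p*8).astype(int)),8,(255,0,0),-1,shift=3)
cv2.imwrite('pics/w2m.png',cv2.resize(im[90:290,150:350],None,fx=3,fy=3,interpolation=2))
E
```

```text
[ 0.51241729 -0.00732269  0.15317597]
n 3 row [0.0137, 0.0181, 0.0649, -0.0008, 0.0049, 0.0002] dist 0.1032 deg 0.67 |shift| 0.0688 (max .0833) |turn| 0.005
  mid [ 0.474 -0.014  0.256]
n 3 row [-0.0, 0.0, 0.0633, 0.0, 0.0, -0.0] dist 0.095 deg 0.0 |shift| 0.0633 (max .0833) |turn| 0.0
  mid [ 0.507 -0.006  0.165]
```

View pics/w2m.png

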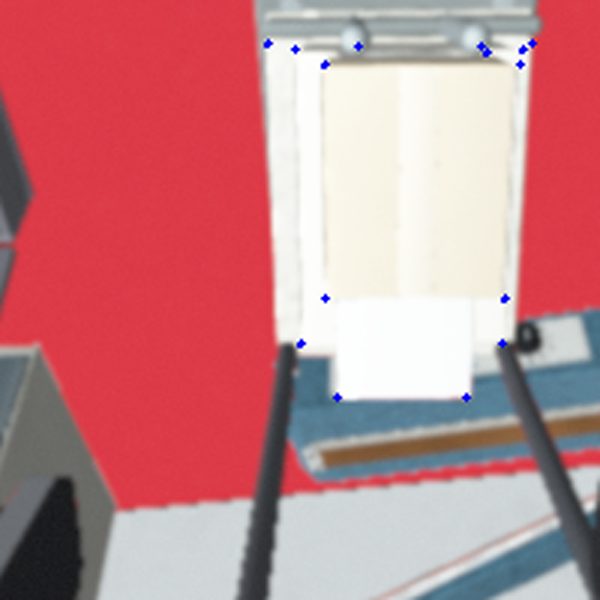

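Emit:
{"method": "jog_arm", "body": {"targets": [[0.0137, 0.018, 0.065, 0, 0.005, 0, 100], [0.0137, 0.018, 0.065, 0, 0.005, 0, 100], [0.0137, 0.018, 0.05, 0, 0.005, 0, 100], [0.005, 0.005, 0.01, 0, 0, 0, 100]]}}

```text
clock: 3.8
eef_pos: [0.4867, 0.0023, 0.2093]
orientation: [0.083, 0.972, -0.019, 0.22]
force: [-1.1, 0.0, 0.1]
finger_gap: 0.998
```

```bash
python3 - <<'E'
from h import *
st(); plan(RT,deck(39,0,75))
E
```

```text
t 3.8 p [0.4867 0.0023 0.2093] q [-0.1   0.19  2.05 -0.07  0.46 -1.44] F [-1.1  0.   0.1] gap 0.998
n 3 row [-0.0002, -0.0034, 0.0648, -0.0004, 0.0034, -0.0004] dist 0.0974 deg 0.47 |shift| 0.0649 (max .0833) |turn| 0.003
  mid [ 0.507 -0.004  0.165]
```

Emit:
{"method": "jog_arm", "body": {"targets": [[0, -0.0045, 0.05, 0, 0.004, 0, 100], [0, -0.004, 0.05, 0, 0.004, 0, 100], [0, -0.003, 0.05, 0, 0.003, 0, 100], [0, -0.0, 0.03, 0, 0, 0, 100], [0, 0, 0.016, 0, 0, 0, 100]]}}

```text
clock: 4.22
eef_pos: [0.5268, -0.0049, 0.1192]
orientation: [0.079, 0.973, -0.017, 0.215]
force: [0.4, 0.2, -0.4]
finger_gap: 0.999
```

```bash
python3 - <<'E'
from h import *
st(); plan(RT,deck(39,0,75))
E
```

```text
t 4.22 p [ 0.5268 -0.0049  0.1192] q [-0.11  0.42  2.07 -0.11  0.22 -1.42] F [ 0.4  0.2 -0.4] gap 0.999
n 1 row [-0.0037, -0.0097, -0.0032, 0.0039, -0.0014, 0.008] dist 0.0054 deg 0.4 |shift| 0.0109 (max .0833) |turn| 0.009
  mid [ 0.527 -0.007  0.12 ]
```

Emit:
{"method": "jog_arm", "body": {"targets": [[-0.0037, -0.0097, -0.002, 0.004, -0.001, 0.008, 100], [0, 0, 0, 0, 0, 0, 100]]}}

```text
clock: 4.38
eef_pos: [0.527, -0.0091, 0.1206]
orientation: [0.082, 0.973, -0.018, 0.214]
force: [0.2, 0.1, 0.8]
finger_gap: 0.996
```

Emit:
{"method": "jog_arm", "body": {"targets": [[0, 0, 0, 0, 0, 0, 50], [0, 0, 0, 0, 0, 0, 40], [0, 0, 0, 0, 0, 0, 40], [0, 0, 0, 0, 0, 0, 40], [0, 0, 0, 0, 0, 0, 40], [0, 0, 0, 0, 0, 0, 40]], "newtons": 30}}

```text
clock: 4.88
eef_pos: [0.5268, -0.0088, 0.1256]
orientation: [0.082, 0.973, -0.018, 0.217]
force: [0.3, -0.1, -1.9]
finger_gap: 0.734
```

```bash
python3 - <<'E'
from h import *
st(); plan(RT,deck(39,0,75)); plan(RT,deck(39,0,200));snap('wrist','w3.png')
E
```

```text
t 4.88 p [ 0.5268 -0.0088  0.1256] q [-0.12  0.41  2.07 -0.1   0.23 -1.43] F [ 0.3 -0.1 -1.9] gap 0.734
n 1 row [0.0027, -0.0019, 0.0078, 0.0006, 0.0035, 0.0015] dist 0.0042 deg 0.17 |shift| 0.0085 (max .0833) |turn| 0.004
  mid [ 0.527 -0.009  0.124]
n 4 row [0.0006, -0.0005, -0.0606, 0.0001, 0.0009, 0.0004] dist 0.1211 deg 0.17 |shift| 0.0606 (max .0833) |turn| 0.001
  mid [ 0.501 -0.005  0.18 ]
```

View pics/w3.png

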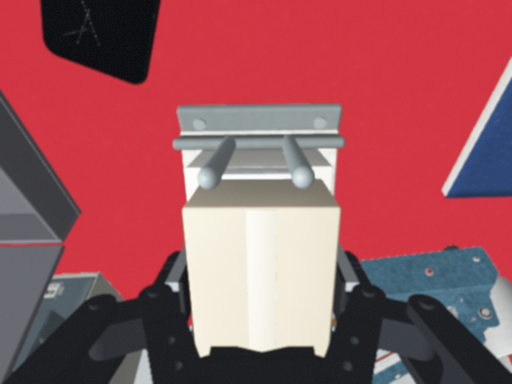

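```bash
cat > kin.py <<'E'
from h import *
from scipy.optimize import least_squares
S=[([.168,.602,.231],[1.202,.494,1.345,0,1.302,-.096]),([.4315,.0498,.2906],[.04,-.01,1.98,-.11,.78,-1.3]),([.4602,-.0265,.3046],[-.19,-.01,1.94,.01,.76,-1.6]),([.4867,.0023,.2093],[-.1,.19,2.05,-.07,.46,-1.44]),([.5268,-.0049,.1192],[-.11,.42,2.07,-.11,.22,-1.42]),([.5268,-.0088,.1256],[-.12,.41,2.07,-.1,.23,-1.43])]
def fk(p,q):
    h,L1,L2,L3,a,o=p
    M=R.from_euler('z',q[0])
    x=np.array([a,0,h])+R.from_euler('y',q[1]).apply([0,0,L1])
    A=R.from_euler('y',q[1]+q[2]); x=x+A.apply([o,0,L2])
    B=A*R.from_euler('z',q[3])*R.from_euler('y',q[4])
    return M.apply(x+B.apply([0,0,L3])), (M*B)
def res(p): return np.concatenate([fk(p,q)[0]-np.array(x) for x,q in S])
if __name__=='__main__':
    r=least_squares(res,[.3,.4,.4,.3,.0,0.]); print(r.x.round(4),r.cost); print(res(r.x).reshape(-1,3).round(4))
E
python3 kin.py
```

```text
[-0.0263  0.3803  0.2639  0.0037  0.1863 -0.0292] 0.009424689577446124
[[ 0.0587 -0.0155  0.032 ]
 [ 0.0066 -0.0326 -0.0157]
 [-0.0267 -0.0568 -0.0194]
 [-0.0043 -0.0508 -0.0063]
 [-0.0038 -0.053   0.0062]
 [-0.0059 -0.0541  0.0032]]
```

Emit:
{"method": "jog_arm", "body": {"targets": [[0, 0, -0.05, 0, 0, 0, 40], [0, 0, -0.06, 0, 0, 0, 40], [0, 0, -0.06, 0, 0, 0, 40], [0, 0, -0.06, 0, 0, 0, 40], [0, 0, -0.02, 0, 0, 0, 40]]}}

```text
clock: 5.35
eef_pos: [0.4715, 0.0005, 0.2395]
orientation: [0.082, 0.973, -0.018, 0.213]
force: [2.3, -0.4, -0.8]
finger_gap: 0.732
```

```bash
python3 - <<'E'
from h import *
s=st(); im=snap('wrist','w4.png'); vision.snapshot('top')
for k in ['phone_carton','big_carton']:print(vision.search_frame('wrist',k)[:2])
E
```

```text
t 5.35 p [0.4715 0.0005 0.2395] q [-0.11  0.11  2.02 -0.05  0.58 -1.48] F [ 2.3 -0.4 -0.8] gap 0.732
[{'box': [232.3, 140.2, 54.2, 41.4], 'conf': 0.95}]
[{'box': [214.5, 131.0, 91.6, 47.3], 'conf': 0.91}]
```

View pics/w4.png

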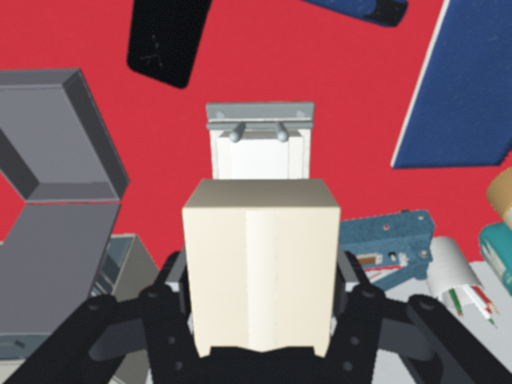

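```bash
cat > kin2.py <<'E'
from h import *
from scipy.optimize import least_squares
from kin import S
S=S+[([.4715,.0005,.2395],[-.11,.11,2.02,-.05,.58,-1.48])]
def fk(p,q):
    h,L1,L2,L3,a,o,d,w=p
    M=R.from_euler('z',q[0])
    x=np.array([a,d,h])+R.from_euler('y',q[1]).apply([0,0,L1])
    A=R.from_euler('y',q[1]+q[2]); x=x+A.apply([o,0,L2])
    B=A*R.from_euler('z',q[3]); x=x+B.apply([0,w,0]); B=B*R.from_euler('y',q[4])
    return M.apply(x+B.apply([0,0,L3])), (M*B)
def res(p): return np.concatenate([fk(p,q)[0]-np.array(x) for x,q in S]+[[(p[1]-.45)*.02,(p[2]-.4)*.02]])
r=least_squares(res,[.3,.4,.4,.3,.0,0.,.05,0]); P=r.x
if __name__=='__main__':
    print(r.x.round(4),r.cost); print(res(r.x)[:-2].reshape(-1,3).round(4))
    for x,q in S: print(fk(P,q)[1].as_matrix()[:,2].round(3))
E
python3 kin2.py
```

```text
[ 0.2526  0.5923  0.3876  0.3285 -0.002   0.1162  0.1158 -0.0557] 1.684827196590111e-05
[[ 0.0002 -0.0002 -0.0002]
 [-0.0009  0.0025 -0.0001]
 [ 0.0006  0.0014 -0.0008]
 [ 0.0007 -0.0009 -0.0003]
 [ 0.0007 -0.0005  0.0012]
 [-0.0015 -0.0013 -0.0017]
 [ 0.0003 -0.0011  0.0019]]
[ 0.     0.001 -1.   ]
[ 0.386 -0.062 -0.92 ]
[ 0.43  -0.076 -0.9  ]
[ 0.423 -0.074 -0.903]
[ 0.414 -0.07  -0.908]
[ 0.413 -0.073 -0.908]
[ 0.413 -0.073 -0.908]
```

```bash
cat >> kin2.py <<'E'
lo=np.array([-2.9,-.82,.22,-1.22,.12]);hi=np.array([2.9,2.16,2.67,4.37,2.79])
def ik(pos,z,q0=(-.1,.3,2.0,-.1,.4)):
    f=lambda q:np.r_[fk(P,np.r_[q,0])[0]-pos,.3*(fk(P,np.r_[q,0])[1].as_matrix()[:,2]-z)]
    o=least_squares(f,q0,bounds=(lo,hi)); return o.x.round(3),round(float(np.sqrt(2*o.cost)),4)
E
python3 - <<'E'
from kin2 import *
for x in (50,60,68):
    for t in (25,20,15,10): print(x,t,ik(deck(x,0,57),down(YAW+180,t)[:,2]))
print('case',[ik(np.array([.51,-.276,z]),np.array([0,0,-1.])) for z in (.01,.25)])
print('lidtop',ik(np.array([.63,-.3,.18]),np.array([0,0,-1.])))
print('nb',ik(np.array([.54,.244,.02]),np.array([0,0,-1.])))
print('back',ik(deck(60,0,60),RT[:,2]))
E
```

```text
50 25 (array([-0.123,  0.457,  2.041, -0.096,  0.208]), 0.0)
50 20 (array([-0.125,  0.455,  1.964, -0.042,  0.374]), 0.0)
50 15 (array([-0.128,  0.464,  1.89 , -0.022,  0.525]), 0.0)
50 10 (array([-0.13 ,  0.481,  1.818, -0.011,  0.668]), 0.0)
60 25 (array([-0.123,  0.455,  2.015, -0.083,  0.236]), 0.0)
60 20 (array([-0.126,  0.456,  1.939, -0.038,  0.399]), 0.0)
60 15 (array([-0.128,  0.466,  1.865, -0.02 ,  0.549]), 0.0)
60 10 (array([-0.131,  0.484,  1.793, -0.011,  0.69 ]), 0.0)
68 25 (array([-0.124,  0.454,  1.994, -0.075,  0.258]), 0.0)
68 20 (array([-0.127,  0.456,  1.919, -0.036,  0.418]), 0.0)
68 15 (array([-0.129,  0.467,  1.845, -0.019,  0.567]), 0.0)
68 10 (array([-0.131,  0.486,  1.773, -0.01 ,  0.708]), 0.0)
case [(array([-0.6  ,  0.722,  1.647,  0.   ,  0.773]), 0.0), (array([-0.6  ,  0.412,  1.433, -0.   ,  1.296]), 0.0)]
lidtop (array([-0.531,  0.645,  1.202, -0.   ,  1.295]), 0.0)
nb (array([0.323, 0.717, 1.61 , 0.   , 0.814]), 0.0)
back (array([-0.123,  0.448,  2.015, -0.081,  0.243]), 0.0)
```

```bash
python3 - <<'E'
from h import *
st(); plan(RT,[.47,.18,.24])
s=dict(manip.state()); s['eef_pos']=np.array([.47,.18,.24]); s['orientation']=R.from_matrix(RT).as_quat(); plan(down(172),[.53,.244,.10],s=s)
# notebook corners from w1
M1=wristcam(dict(eef_pos=np.array([.4315,.0498,.2906]),orientation=R.from_matrix(np.array([[-0.904,0.163,0.395],[0.149,0.987,-0.065],[-0.4,0,-0.916]])).as_quat()))
c=[ray('',p,.011,dict(M1)) for p in [(375,37),(500,33),(437,174),(347,174)]]; print(np.round(c,3), np.mean(c,0).round(3))
E
```

```text
t 5.55 p [4.723e-01 2.000e-04 2.363e-01] q [-0.11  0.12  2.02 -0.05  0.57 -1.48] F [-0.4  0.2 -1.7] gap 0.734
n 5 row [0.0112, 0.0707, -0.0068, 0.0, -0.0018, 0.0002] dist 0.1798 deg 0.42 |shift| 0.0719 (max .0833) |turn| 0.002
  mid [0.471 0.09  0.238]
n 5 row [-0.0046, 0.0292, 0.0596, -0.0016, 0.1111, -0.0074] dist 0.1652 deg 25.06 |shift| 0.0665 (max .0833) |turn| 0.111
  mid [0.508 0.211 0.173]
[[0.424 0.185 0.011]
 [0.444 0.327 0.011]
 [0.653 0.303 0.011]
 [0.629 0.159 0.011]] [0.538 0.244 0.011]
```

Emit:
{"method": "jog_arm", "body": {"targets": [[0.011, 0.071, -0.007, 0, 0, 0, 40], [0.011, 0.071, -0.007, 0, 0, 0, 40], [0.011, 0.071, -0.007, 0, 0, 0, 40], [0.011, 0.071, -0.007, 0, 0, 0, 40], [0.011, 0.071, -0.007, 0, 0, 0, 40], [-0.0046, 0.03, 0.05, -0.0016, 0.11, -0.007, 40], [-0.0046, 0.03, 0.055, -0.0016, 0.11, -0.007, 40], [-0.0046, 0.03, 0.055, -0.0016, 0.11, -0.007, 40], [-0.0046, 0.03, 0.055, -0.0016, 0.11, -0.007, 40], [0, 0.02, 0.03, -0.0016, 0.11, -0.007, 40]]}}

```text
clock: 6.38
eef_pos: [0.5207, 0.2552, 0.1085]
orientation: [0.071, 0.997, 0.0, -0.013]
force: [-1.3, -1.2, -1.3]
finger_gap: 0.736
```

```bash
python3 - <<'E'
from h import *
st(); plan(down(172),[.535,.244,.06])
E
```

```text
t 6.38 p [0.5207 0.2552 0.1085] q [ 0.35  0.58  1.57  0.01  1.01 -1.09] F [-1.3 -1.2 -1.3] gap 0.736
n 2 row [-0.0166, -0.009, 0.0482, -0.0006, -0.0163, -0.0013] dist 0.0518 deg 1.47 |shift| 0.0518 (max .0833) |turn| 0.016
  mid [0.528 0.25  0.084]
```

Emit:
{"method": "jog_arm", "body": {"targets": [[-0.0166, -0.009, 0.04, 0, -0.016, 0, 40], [-0.0166, -0.009, 0.04, 0, -0.016, 0, 40], [0, 0, 0.01, 0, 0, 0, 40], [0, 0, 0, 0, 0, 0, 40]]}}

```text
clock: 6.72
eef_pos: [0.5358, 0.2441, 0.0483]
orientation: [0.071, 0.997, -0.002, -0.009]
force: [-0.9, -0.4, -0.3]
finger_gap: 0.739
```

```bash
python3 - <<'E'
from h import *
st(); plan(down(172),[.535,.244,.02])
s=manip.state(); im=snap('wrist','w5.png')
E
```

```text
t 6.72 p [0.5358 0.2441 0.0483] q [ 0.32  0.68  1.59  0.    0.89 -1.11] F [-0.9 -0.4 -0.3] gap 0.739
n 1 row [0.0005, -0.0001, 0.0566, -0.0075, -0.0234, -0.0039] dist 0.0283 deg 1.12 |shift| 0.0566 (max .0833) |turn| 0.025
  mid [0.535 0.244 0.034]
```

View pics/w5.png

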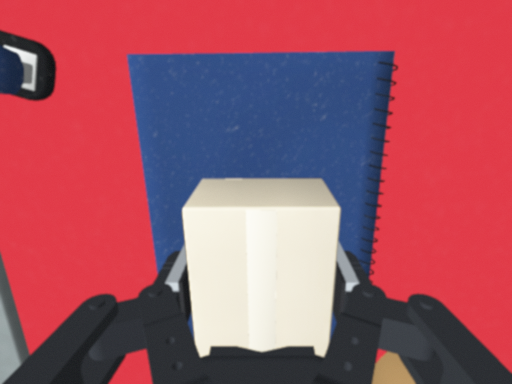

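Emit:
{"method": "jog_arm", "body": {"targets": [[0, 0, 0.02, -0.004, -0.012, -0.002, 40], [0, 0, 0.016, -0.004, -0.012, -0.002, 40], [0, 0, 0.009, 0, 0, 0, 40], [0, 0, 0.004, 0, 0, 0, 40], [0, 0, 0.002, 0, 0, 0, 40]]}}

```text
clock: 7.18
eef_pos: [0.5351, 0.2453, 0.0258]
orientation: [0.069, 0.998, 0.001, 0.002]
force: [-0.6, 0.0, -1.1]
finger_gap: 0.732
```

Emit:
{"method": "jog_arm", "body": {"targets": [[0, 0, 0.006, 0, 0, 0, 40], [0, 0, 0.005, 0, 0, 0, 40], [0, 0, 0.004, 0, 0, 0, 40]]}}

```text
clock: 7.43
eef_pos: [0.536, 0.246, 0.0198]
orientation: [0.069, 0.998, 0.001, 0.003]
force: [-0.4, -0.3, -0.2]
finger_gap: 0.739
```

Emit:
{"method": "jog_arm", "body": {"targets": [[0, 0, 0.004, 0, 0, 0, 40], [0, 0, 0.004, 0, 0, 0, 40]]}}

```text
clock: 7.6
eef_pos: [0.5364, 0.2461, 0.0159]
orientation: [0.069, 0.998, 0.001, 0.003]
force: [4.9, -0.9, 19.2]
finger_gap: 0.734
```

Emit:
{"method": "jog_arm", "body": {"targets": [[0, 0, -0.003, 0, 0, 0, 40], [0, 0, 0, 0, 0, 0, 60], [0, 0, 0, 0, 0, 0, 90], [0, 0, 0, 0, 0, 0, 100], [0, 0, 0, 0, 0, 0, 100], [0, 0, 0, 0, 0, 0, 100]]}}

```text
clock: 8.1
eef_pos: [0.5366, 0.2461, 0.0172]
orientation: [0.069, 0.998, 0.001, 0.003]
force: [-0.8, 0.8, 0.2]
finger_gap: 0.998
```

```bash
python3 - <<'E'
from h import *
st(); im=snap('wrist','w6.png')
plan(down(172),[.53,.244,.24])
s=dict(manip.state()); s['eef_pos']=np.array([.53,.244,.24]); plan(down(175),[.40,.1,.33],s=s)
E
```

```text
t 8.1 p [0.5366 0.2461 0.0172] q [ 0.33  0.72  1.63  0.    0.79 -1.1 ] F [-0.8  0.8  0.2] gap 0.998
n 6 row [0.0018, -0.0009, -0.0743, 0.0007, 0.0013, 0.0002] dist 0.2229 deg 0.4 |shift| 0.0743 (max .0833) |turn| 0.001
  mid [0.533 0.245 0.129]
n 6 row [0.0373, -0.0527, -0.0302, 0.0007, 0.0013, -0.0109] dist 0.2139 deg 2.97 |shift| 0.0713 (max .0833) |turn| 0.011
  mid [0.464 0.173 0.285]
```

View pics/w6.png

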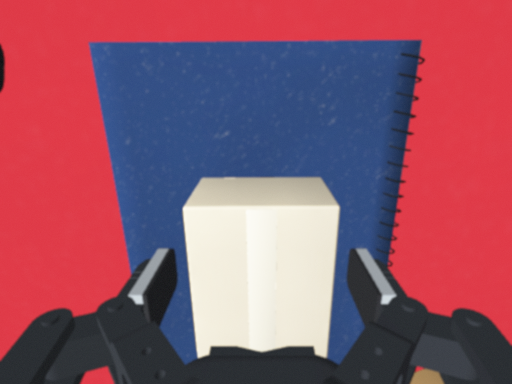

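```bash
python3 - <<'E'
from h import *
A=deck(45,180,200); print(A, deck(62,0,150))
s=dict(manip.state()); s['eef_pos']=s['eef_pos']+[0,0,.15]; plan(RT,A,s=s)
s['eef_pos']=A; s['orientation']=R.from_matrix(RT).as_quat(); plan(RT,deck(62,0,160),s=s)
E
```

```text
[0.51061361 0.17559632 0.23727938] [ 0.5163013 -0.0079866  0.1991485]
n 4 row [0.0017, -0.0368, -0.0361, 0.0032, -0.137, 0.0093] dist 0.1027 deg 24.72 |shift| 0.0516 (max .0833) |turn| 0.137
  mid [0.528 0.21  0.203]
n 5 row [-0.0068, -0.072, 0.016, 0.0, 0.0, -0.0] dist 0.1852 deg 0.0 |shift| 0.0741 (max .0833) |turn| 0.0
  mid [0.511 0.084 0.223]
```

Emit:
{"method": "jog_arm", "body": {"targets": [[0, 0, -0.06, 0, 0, 0, 100], [0, 0, -0.075, 0, 0, 0, 100], [0, 0, -0.075, 0, 0, 0, 100], [0, 0, -0.075, 0, 0, 0, 100], [0, 0, -0.04, 0, -0.02, 0, 100], [0.0017, -0.037, -0.036, 0.003, -0.13, 0.009, 100], [0.0017, -0.037, -0.036, 0.003, -0.137, 0.009, 100], [0.0017, -0.037, -0.036, 0.003, -0.137, 0.009, 100], [0.0017, -0.037, -0.036, 0.003, -0.137, 0.009, 100]]}}

```text
clock: 8.9
eef_pos: [0.512, 0.1747, 0.2581]
orientation: [0.082, 0.97, -0.017, 0.226]
force: [1.3, -1.2, 0.7]
finger_gap: 1.002
```

```bash
python3 - <<'E'
from h import *
st(); plan(RT,deck(62,0,160))
im=snap('wrist','w7.png')
E
```

```text
t 8.9 p [0.512  0.1747 0.2581] q [ 0.35  0.21  1.84 -0.34  0.72 -0.83] F [ 1.3 -1.2  0.7] gap 1.002
n 5 row [-0.0024, -0.0718, 0.0232, 0.0009, 0.0056, -0.0001] dist 0.1887 deg 1.27 |shift| 0.0755 (max .0833) |turn| 0.006
  mid [0.512 0.084 0.233]
```

View pics/w7.png

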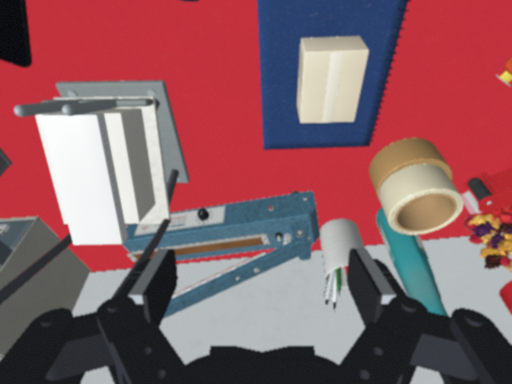

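Emit:
{"method": "jog_arm", "body": {"targets": [[-0.0024, -0.072, 0.023, 0, 0.006, 0, 100], [-0.0024, -0.072, 0.023, 0, 0.006, 0, 100], [-0.0024, -0.072, 0.023, 0, 0.006, 0, 100], [-0.0024, -0.072, 0.023, 0, 0.006, 0, 100], [-0.0024, -0.072, 0.023, 0, 0.006, 0, 100], [0, 0, 0, 0, 0, 0, 100]]}}

```text
clock: 9.45
eef_pos: [0.5051, -0.0143, 0.2114]
orientation: [0.077, 0.972, -0.017, 0.222]
force: [-1.1, -0.2, 0.1]
finger_gap: 1.001
```

```bash
python3 - <<'E'
from h import *
st(); plan(RT,deck(62,0,100))
im=snap('wrist','w8.png')
m=wristcam()
for p in proj(m,[deck(x,y,z) for x,y,z in [(-1,-43,55),(-1,43,55),(119,43,55),(119,-43,55),(-1,27,70),(137,27,70),(137,-27,70),(-1,-27,70)]]): cv2.circle(im,tuple(np.round(p*8).astype(int)),16,(255,0,0),-1,shift=3)
cv2.imwrite('pics/w8m.png',cv2.resize(im[60:360,100:400],None,fx=2,fy=2,interpolation=2))
E
```

```text
t 9.45 p [ 0.5051 -0.0143  0.2114] q [-0.14  0.21  2.02 -0.01  0.47 -1.55] F [-1.1 -0.2  0.1] gap 1.001
n 2 row [-0.0033, 0.0078, 0.0654, 0.0042, 0.008, 0.0064] dist 0.0659 deg 0.99 |shift| 0.0659 (max .0833) |turn| 0.011
  mid [ 0.521 -0.013  0.183]
```

View pics/w8m.png

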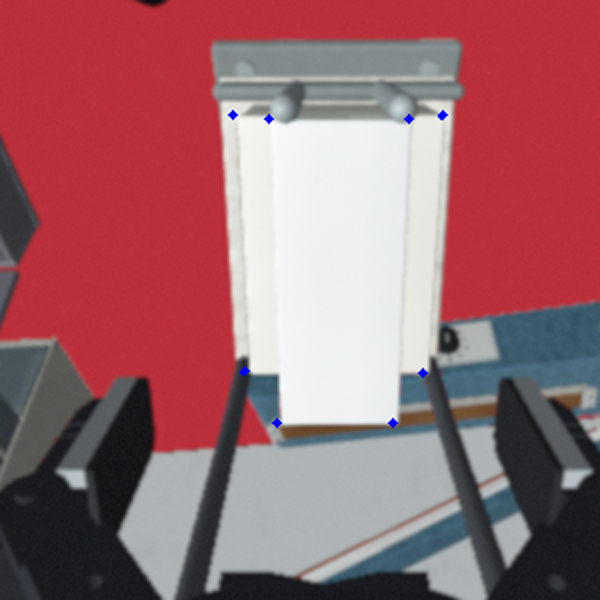

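Emit:
{"method": "jog_arm", "body": {"targets": [[-0.0033, 0.009, 0.05, 0.004, 0.008, 0.006, 100], [-0.0033, 0.009, 0.05, 0.004, 0.008, 0.006, 100], [0, 0, 0.03, 0, 0, 0, 100], [0, 0, 0, 0, 0, 0, 100]]}}

```text
clock: 9.83
eef_pos: [0.5392, -0.0082, 0.1541]
orientation: [0.086, 0.972, -0.017, 0.217]
force: [-0.7, 0.2, 0.3]
finger_gap: 1.001
```

```bash
python3 - <<'E'
from h import *
st(); plan(RT,deck(62,2,52))
E
```

```text
t 9.83 p [ 0.5392 -0.0082  0.1541] q [-0.11  0.36  2.01 -0.07  0.34 -1.44] F [-0.7  0.2  0.3] gap 1.001
n 2 row [0.0015, -0.0016, 0.0476, 0.0003, 0.0011, -0.005] dist 0.0477 deg 0.46 |shift| 0.0477 (max .0833) |turn| 0.005
  mid [ 0.548 -0.011  0.132]
```

Emit:
{"method": "jog_arm", "body": {"targets": [[0.0015, -0.0016, 0.035, 0, 0, -0.005, 100], [0.0015, -0.0016, 0.03, 0, 0, -0.005, 100], [0, 0, 0.015, 0, 0, 0, 100], [0, 0, 0, 0, 0, 0, 100]]}}

```text
clock: 10.17
eef_pos: [0.5549, -0.0089, 0.1177]
orientation: [0.081, 0.973, -0.017, 0.216]
force: [-0.8, -0.7, -0.4]
finger_gap: 0.999
```

```bash
python3 - <<'E'
from h import *
st(); plan(RT,deck(62,2,52))
E
```

```text
t 10.17 p [ 0.5549 -0.0089  0.1177] q [-0.11  0.45  2.01 -0.09  0.25 -1.43] F [-0.8 -0.7 -0.4] gap 0.999
n 1 row [0.0005, -0.0072, 0.016, 0.0035, 0.0015, 0.0035] dist 0.0088 deg 0.23 |shift| 0.0175 (max .0833) |turn| 0.005
  mid [ 0.556 -0.011  0.114]
```

Emit:
{"method": "jog_arm", "body": {"targets": [[0.0005, -0.007, 0.012, 0.003, 0.001, 0.003, 100], [0, 0, 0.005, 0, 0, 0, 100], [0, 0, 0, 0, 0, 0, 80], [0, 0, 0, 0, 0, 0, 72]], "newtons": 40}}

```text
clock: 10.5
eef_pos: [0.5577, -0.0122, 0.1116]
orientation: [0.082, 0.973, -0.018, 0.216]
force: [0.2, -0.6, -0.1]
finger_gap: 0.742
```

```bash
python3 - <<'E'
from h import *
st(); plan(RT,deck(62,2,52))
im=snap('wrist','w9.png')
E
```

```text
t 10.5 p [ 0.5577 -0.0122  0.1116] q [-0.12  0.47  2.01 -0.1   0.23 -1.43] F [ 0.2 -0.6 -0.1] gap 0.742
n 1 row [0.0013, -0.0017, 0.0022, 0.0011, 0.0021, 0.001] dist 0.0016 deg 0.12 |shift| 0.0031 (max .0833) |turn| 0.003
  mid [ 0.558 -0.013  0.111]
```

View pics/w9.png

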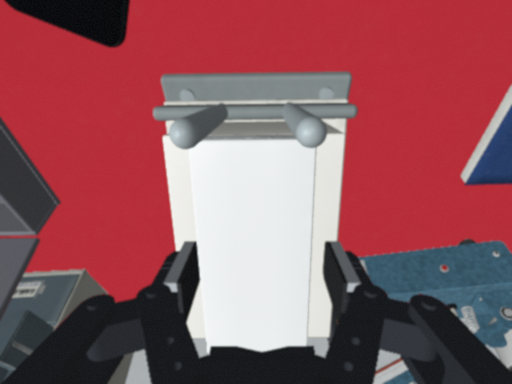

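Emit:
{"method": "jog_arm", "body": {"targets": [[0, 0, 0.0, 0, 0, 0, 55], [0, 0, 0, 0, 0, 0, 40], [0, 0, 0, 0, 0, 0, 40], [0, 0, 0, 0, 0, 0, 40], [0, 0, 0, 0, 0, 0, 40]], "newtons": 40}}

```text
clock: 10.97
eef_pos: [0.5572, -0.0122, 0.1129]
orientation: [0.082, 0.973, -0.018, 0.217]
force: [-0.7, -0.4, -1.1]
finger_gap: 0.622
```

```bash
python3 - <<'E'
from h import *
st(); plan(RT,deck(62,2,52))
E
```

```text
t 10.97 p [ 0.5572 -0.0122  0.1129] q [-0.12  0.46  2.01 -0.1   0.23 -1.43] F [-0.7 -0.4 -1.1] gap 0.622
n 1 row [0.0014, -0.0015, 0.005, 0.001, 0.0031, 0.0006] dist 0.0027 deg 0.15 |shift| 0.0054 (max .0833) |turn| 0.003
  mid [ 0.557 -0.013  0.112]
```

Emit:
{"method": "jog_arm", "body": {"targets": [[0, 0, -0.02, 0, 0, 0, 40], [0, 0, -0.03, 0, 0, 0, 40], [0, 0, -0.04, 0, 0, 0, 40], [0, 0, -0.01, 0, 0, 0, 40]]}}

```text
clock: 11.3
eef_pos: [0.5345, -0.0084, 0.1594]
orientation: [0.082, 0.973, -0.018, 0.215]
force: [1.1, -0.4, -1.3]
finger_gap: 0.62
```

```bash
python3 - <<'E'
from h import *
st(); plan(RT,deck(62,2,170))
im=snap('wrist','w10.png')
E
```

```text
t 11.3 p [ 0.5345 -0.0084  0.1594] q [-0.11  0.34  2.01 -0.07  0.35 -1.46] F [ 1.1 -0.4 -1.3] gap 0.62
n 2 row [-0.0004, -0.0007, -0.0637, 0.0005, -0.0005, 0.0003] dist 0.0637 deg 0.07 |shift| 0.0637 (max .0833) |turn| 0.001
  mid [ 0.521 -0.006  0.188]
```

View pics/w10.png

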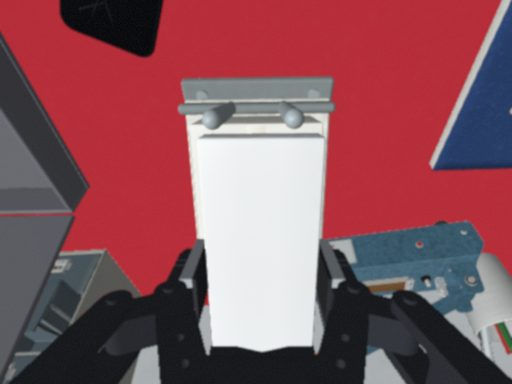

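```bash
python3 - <<'E'
import cv2
for n,(y,x) in dict(w2=(30,0),w4=(50,0)).items():
    im=cv2.imread(f'pics/{n}.png')[y:y+180,x:x+180]; cv2.imwrite(f'pics/{n}z.png',cv2.resize(im,None,fx=3.3,fy=3.3,interpolation=2))
E
```

```text
(no output)
```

View pics/w2z.png

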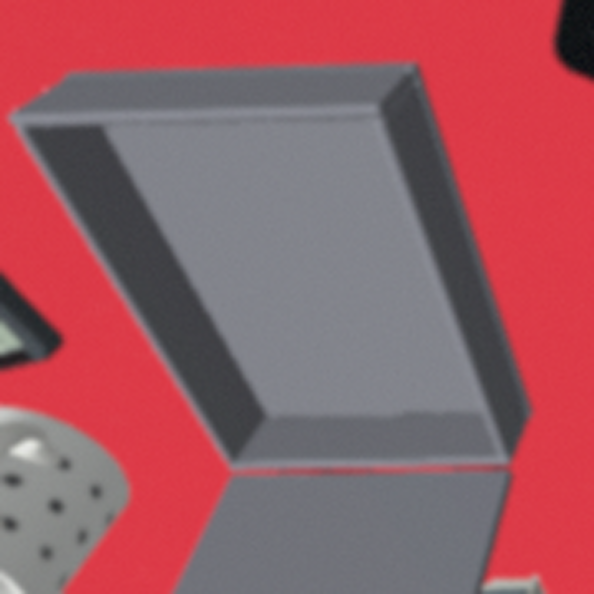

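View pics/w4z.png

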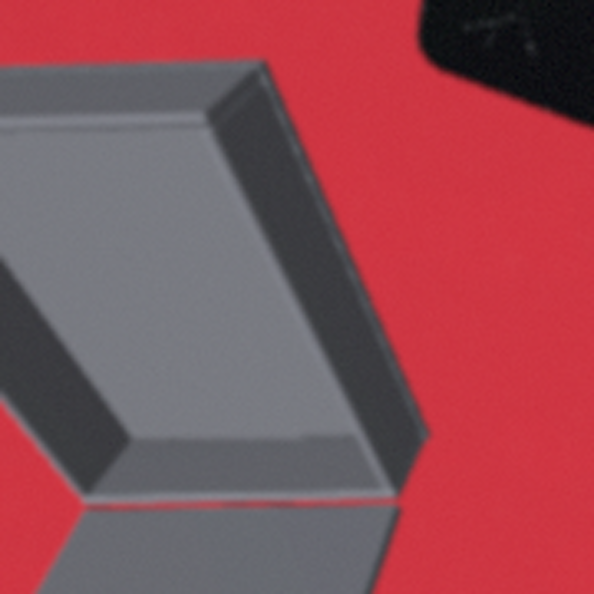

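Emit:
{"method": "jog_arm", "body": {"targets": [[0, 0, -0.06, 0, 0, 0, 40], [0, 0, -0.06, 0, 0, 0, 40], [0, 0, -0.04, 0, 0, 0, 40], [0.04, 0, 0, 0, 0, 0, 40], [0.06, 0, 0, 0, 0, 0, 40], [0.06, 0, 0, 0, 0, 0, 40]]}}

```text
clock: 11.85
eef_pos: [0.4336, 0.0089, 0.2026]
orientation: [0.083, 0.972, -0.018, 0.22]
force: [0.7, 0.5, -1.9]
finger_gap: 0.621
```

```bash
python3 - <<'E'
from h import *
M4=wristcam(dict(eef_pos=np.array([.4715,.0005,.2395]),orientation=np.array([.082,.973,-.018,.213])/np.linalg.norm([.082,.973,-.018,.213])))
a=lambda c:(c[0]/3.3-.35,c[1]/3.3+30-.35); b=lambda c:(c[0]/3.3-.35,c[1]/3.3+50-.35)
pts=dict(rNR=((382,108),(207,118)),rFR=((508,460),(395,493)),rFL=((232,465),(85,497)),bNR=((415,65),(265,62)),bFR=((530,410),(428,433)))
for k,(p,q) in pts.items(): print(k,'tri',tri([W2,M4],[a(p),b(q)]).round(4),'z-fixed W2',ray('',a(p),.042 if k[0]=='r' else 0,W2).round(4),'M4',ray('',b(q),.042 if k[0]=='r' else 0,M4).round(4))
print('rNL',ray('',a((12,118)),.042,W2).round(4))
st()
E
```

```text
rNR tri [ 0.4335 -0.1936  0.0457] z-fixed W2 [ 0.4345 -0.1956  0.042 ] M4 [ 0.4349 -0.1965  0.042 ]
rFR tri [ 0.5988 -0.2217  0.0396] z-fixed W2 [ 0.5971 -0.2203  0.042 ] M4 [ 0.5965 -0.2198  0.042 ]
rFL tri [ 0.5797 -0.3533  0.039 ] z-fixed W2 [ 0.578  -0.3504  0.042 ] M4 [ 0.5767 -0.3492  0.042 ]
bNR tri [ 0.4357 -0.1998 -0.0045] z-fixed W2 [ 0.4344 -0.1976  0.    ] M4 [ 0.4344 -0.1969  0.    ]
bFR tri [ 6.004e-01 -2.214e-01 -3.000e-04] z-fixed W2 [ 0.6    -0.2212  0.    ] M4 [ 0.6003 -0.2211  0.    ]
rNL [ 0.4155 -0.3278  0.042 ]
t 11.85 p [0.4336 0.0089 0.2026] q [-0.09  0.13  2.17 -0.08  0.4  -1.43] F [ 0.7  0.5 -1.9] gap 0.621
```

```bash
cat >> h.py <<'E'
C=np.array([.507,-.275,0]); CY=-8.2
def case(x,y,z):
    c,s=np.cos(np.radians(CY)),np.sin(np.radians(CY)); return C+np.array([c*x-s*y,s*x+c*y,z])/1000
E
python3 - <<'E'
from h import *
B=np.array([.42,-.15,.28]); print(case(-5.5,0,0))
plan(RT,B)
s=dict(manip.state()); s['eef_pos']=B; s['orientation']=R.from_matrix(RT).as_quat(); plan(down(180+CY),case(-5.5,0,150),s=s)
E
```

```text
[ 0.50155623 -0.27421554  0.        ]
n 5 row [-0.0181, -0.0635, -0.0257, 0.0004, 0.0024, -0.0002] dist 0.1772 deg 0.54 |shift| 0.0709 (max .0833) |turn| 0.002
  mid [ 0.427 -0.071  0.241]
n 6 row [-0.0215, -0.0365, 0.0508, -0.0012, 0.0926, -0.0055] dist 0.1974 deg 25.04 |shift| 0.0661 (max .0833) |turn| 0.093
  mid [ 0.467 -0.213  0.22 ]
```

Emit:
{"method": "jog_arm", "body": {"targets": [[-0.018, -0.064, -0.026, 0, 0.002, 0, 40], [-0.018, -0.064, -0.026, 0, 0.002, 0, 40], [-0.018, -0.064, -0.026, 0, 0.002, 0, 40], [-0.018, -0.064, -0.026, 0, 0.002, 0, 40], [-0.018, -0.064, -0.026, 0, 0.002, 0, 40], [-0.021, -0.036, 0.03, -0.001, 0.093, -0.005, 40], [-0.021, -0.036, 0.03, -0.001, 0.093, -0.005, 40], [-0.021, -0.036, 0.03, -0.001, 0.093, -0.005, 40], [-0.021, -0.036, 0.03, -0.001, 0.093, -0.005, 40], [-0.021, -0.036, 0.03, -0.001, 0.093, -0.005, 40], [-0.021, -0.036, 0.03, -0.001, 0.093, -0.005, 40], [0, 0, 0, 0, 0, 0, 40]]}}

```text
clock: 12.85
eef_pos: [0.4748, -0.2783, 0.1988]
orientation: [0.075, 0.997, 0.0, -0.014]
force: [-1.1, -0.3, -3.5]
finger_gap: 0.615
```

```bash
python3 - <<'E'
from h import *
st(); plan(down(180+CY),case(-5.5,0,120))
im=snap('wrist','w11.png'); snap('side','s11.png')
E
```

```text
t 12.85 p [ 0.4748 -0.2783  0.1988] q [-0.63  0.44  1.55 -0.01  1.18 -2.05] F [-1.1 -0.3 -3.5] gap 0.615
n 3 row [-0.0182, 0.0054, 0.0522, -0.0006, -0.0114, -0.0027] dist 0.0833 deg 1.59 |shift| 0.0555 (max .0833) |turn| 0.012
  mid [ 0.488 -0.276  0.159]
```

View pics/w11.png

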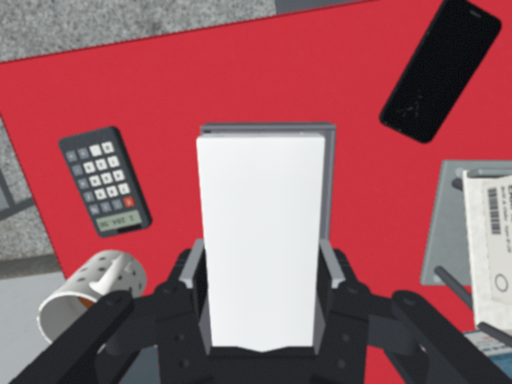

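```bash
python3 - <<'E'
from h import *
s=manip.state(); m=wristcam(); im=cv2.imread('pics/w11.png'); print(s['eef_pos'])
for z,c in ((42,(255,0,0)),(0,(0,255,0))):
    for p in proj(m,[case(x,y,z) for x in (-85,85) for y in (-68,68)]): cv2.circle(im,tuple(np.round(p*8).astype(int)),12,c,-1,shift=3)
cv2.imwrite('pics/w11m.png',cv2.resize(im[90:290,170:370],None,fx=3,fy=3,interpolation=2))
E
```

```text
[ 0.47325125 -0.27556891  0.20070069]
```

View pics/w11m.png

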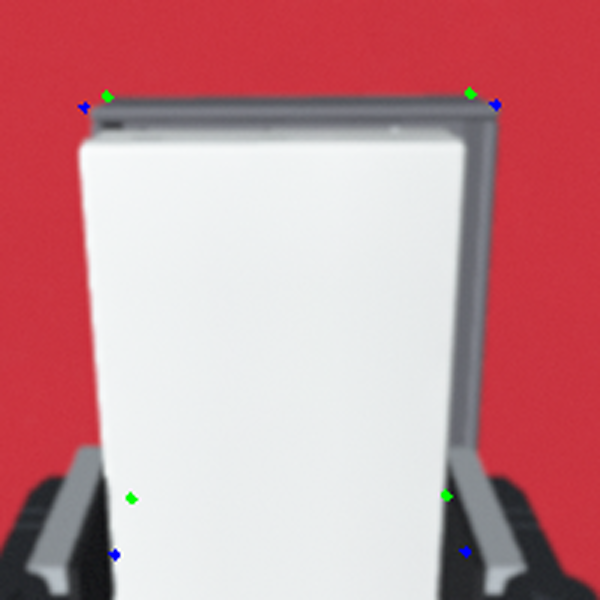

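Emit:
{"method": "jog_arm", "body": {"targets": [[-0.018, 0.004, 0.052, 0, -0.011, -0.003, 40], [-0.018, 0.004, 0.052, 0, -0.011, -0.003, 40], [-0.018, 0.004, 0.052, 0, -0.011, -0.003, 40], [0, 0, 0, 0, 0, 0, 40]]}}

```text
clock: 13.28
eef_pos: [0.5003, -0.2724, 0.1225]
orientation: [0.071, 0.997, -0.002, 0.006]
force: [-2.2, 1.8, -2.8]
finger_gap: 0.622
```

```bash
python3 - <<'E'
from h import *
st(); plan(down(180+CY),case(-5.5,1,30))
im=snap('wrist','w12.png')
E
```

```text
t 13.28 p [ 0.5003 -0.2724  0.1225] q [-0.61  0.54  1.62  0.    0.97 -2.04] F [-2.2  1.8 -2.8] gap 0.622
n 3 row [-0.0005, -0.0003, 0.0617, -0.0011, 0.0051, 0.0003] dist 0.0926 deg 0.7 |shift| 0.0617 (max .0833) |turn| 0.005
  mid [ 0.501 -0.273  0.076]
```

View pics/w12.png

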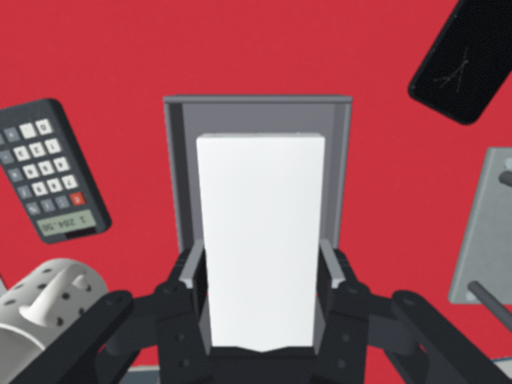

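Emit:
{"method": "jog_arm", "body": {"targets": [[0, 0, 0.05, -0.001, 0.005, 0, 40], [0, 0, 0.05, -0.001, 0.005, 0, 40], [0, 0, 0.045, -0.001, 0.005, 0, 40], [0, 0, 0.03, 0, 0, 0, 40], [0, 0, 0.008, 0, 0, 0, 40], [0, 0, 0, 0, 0, 0, 40]]}}

```text
clock: 13.83
eef_pos: [0.5023, -0.2745, 0.0424]
orientation: [0.071, 0.997, -0.004, 0.006]
force: [-0.1, -0.2, -1.4]
finger_gap: 0.617
```

```bash
python3 - <<'E'
from h import *
st(); plan(down(180+CY),case(-5.5,1,5))
im=snap('wrist','w13.png')
E
```

```text
t 13.83 p [ 0.5023 -0.2745  0.0424] q [-0.6   0.66  1.67 -0.    0.8  -2.03] F [-0.1 -0.2 -1.4] gap 0.617
n 1 row [0.0025, 0.0029, 0.0747, -0.0084, 0.0158, 0.0013] dist 0.0374 deg 0.81 |shift| 0.0748 (max .0833) |turn| 0.018
  mid [ 0.502 -0.274  0.024]
```

View pics/w13.png

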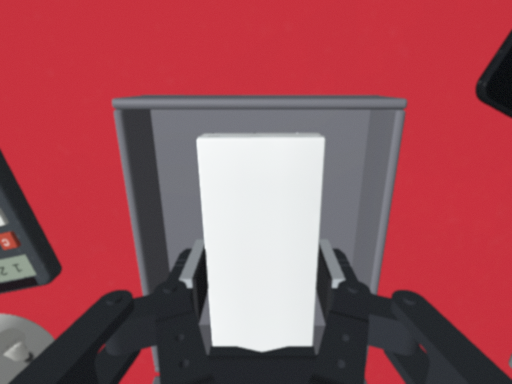

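Emit:
{"method": "jog_arm", "body": {"targets": [[0.001, 0.002, 0.025, -0.004, 0.008, 0, 40], [0.001, 0, 0.02, -0.004, 0.008, 0, 40], [0, 0, 0.015, 0, 0, 0, 40], [0, 0, 0.008, 0, 0, 0, 40], [0, 0, 0, 0, 0, 0, 40]]}}

```text
clock: 14.3
eef_pos: [0.5038, -0.2751, 0.0106]
orientation: [0.071, 0.997, -0.002, 0.003]
force: [-0.6, 0.9, -1.9]
finger_gap: 0.629
```

Emit:
{"method": "jog_arm", "body": {"targets": [[0, 0, 0.006, 0, -0.003, 0, 40], [0, 0, 0.004, 0, 0, 0, 40], [0, 0, 0.003, 0, 0, 0, 40]]}}

```text
clock: 14.55
eef_pos: [0.5039, -0.2752, 0.0035]
orientation: [0.071, 0.997, -0.002, 0.004]
force: [0.6, -0.3, -1.9]
finger_gap: 0.621
```

Emit:
{"method": "jog_arm", "body": {"targets": [[0, 0, 0.004, 0, -0.004, 0, 40], [0, 0, 0.003, 0, 0, 0, 40]]}}

```text
clock: 14.72
eef_pos: [0.5043, -0.2753, 0.0017]
orientation: [0.071, 0.997, -0.002, 0.006]
force: [-13.3, 8.4, 60.2]
finger_gap: 0.623
```

Emit:
{"method": "jog_arm", "body": {"targets": [[0, 0, -0.004, 0, 0, 0, 40], [0, 0, 0, 0, 0, 0, 64], [0, 0, 0, 0, 0, 0, 72], [0, 0, 0, 0, 0, 0, 76], [0, 0, 0, 0, 0, 0, 76], [0, 0, 0, 0, 0, 0, 76]]}}

```text
clock: 15.22
eef_pos: [0.5049, -0.2757, 0.0048]
orientation: [0.071, 0.997, -0.003, 0.007]
force: [0.3, -0.5, 0.3]
finger_gap: 0.757
```

```bash
python3 - <<'E'
from h import *
st(); im=snap('wrist','w14.png')
E
```

```text
t 15.22 p [ 0.5049 -0.2757  0.0048] q [-0.61  0.72  1.68  0.    0.72 -2.04] F [ 0.3 -0.5  0.3] gap 0.757
```

View pics/w14.png

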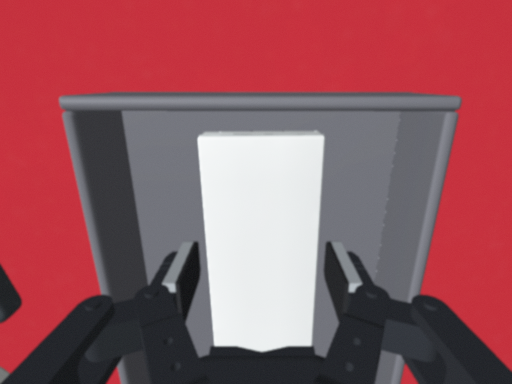

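Emit:
{"method": "jog_arm", "body": {"targets": [[0, 0, -0.03, 0, 0, 0, 76], [0, 0, -0.06, 0, 0, 0, 76], [0, 0, -0.075, 0, 0, 0, 76], [0, 0, -0.075, 0, 0, 0, 60], [0.03, 0, -0.07, 0, 0, 0, 40], [0.05, 0, -0.06, 0, 0, 0, 30], [0.05, 0, -0.06, 0, 0, 0, 30], [0.05, 0, -0.06, 0, 0, 0, 30], [0.05, 0, -0.03, 0, 0, 0, 30], [0.03, 0, 0, 0, 0, 0, 30], [0, 0, 0, 0, 0, 0, 30]]}}

```text
clock: 16.18
eef_pos: [0.3672, -0.2541, 0.2732]
orientation: [0.07, 0.998, -0.003, 0.006]
force: [0.5, -1.0, -0.1]
finger_gap: 0.303
```

```bash
python3 - <<'E'
from h import *
s=st(); print(repr(s['eef_pos']),repr(s['orientation'])); im=snap('wrist','w15.png')
for k in ('case_lid','case_lid_handle','phone_carton'): print(k,vision.search_frame('wrist',k)[:2])
E
```

```text
t 16.18 p [ 0.3672 -0.2541  0.2732] q [-0.74  0.19  1.71  0.    1.23 -2.17] F [ 0.5 -1.  -0.1] gap 0.303
array([ 0.36720717, -0.2540882 ,  0.27318911]) array([ 0.07018797,  0.99751112, -0.00285957,  0.00608579])
case_lid [{'box': [224.7, 299.6, 71.6, 53.2], 'conf': 0.6}, {'box': [406.9, 230.5, 105.1, 134.2], 'conf': 0.31}]
case_lid_handle [{'box': [225.3, 298.5, 76.5, 54.1], 'conf': 0.63}]
phone_carton [{'box': [242.9, 201.8, 37.4, 83.7], 'conf': 0.74}, {'box': [455.3, 116.8, 54.8, 39.6], 'conf': 0.17}]
```

View pics/w15.png

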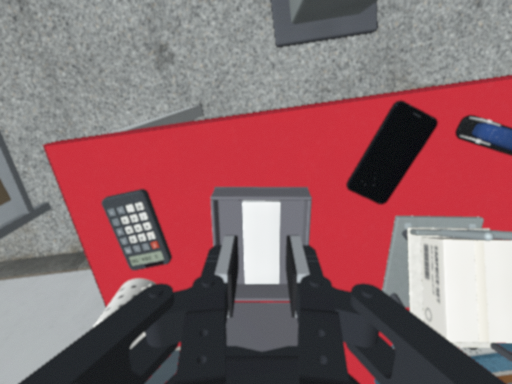

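```bash
python3 - <<'E'
import cv2
for n,(y,x) in dict(w2=(150,0),w4=(170,0)).items():
    im=cv2.imread(f'pics/{n}.png')[y:y+190,x:x+220]; cv2.imwrite(f'pics/{n}y.png',cv2.resize(im,None,fx=3,fy=3,interpolation=2))
E
```

```text
(no output)
```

View pics/w2y.png

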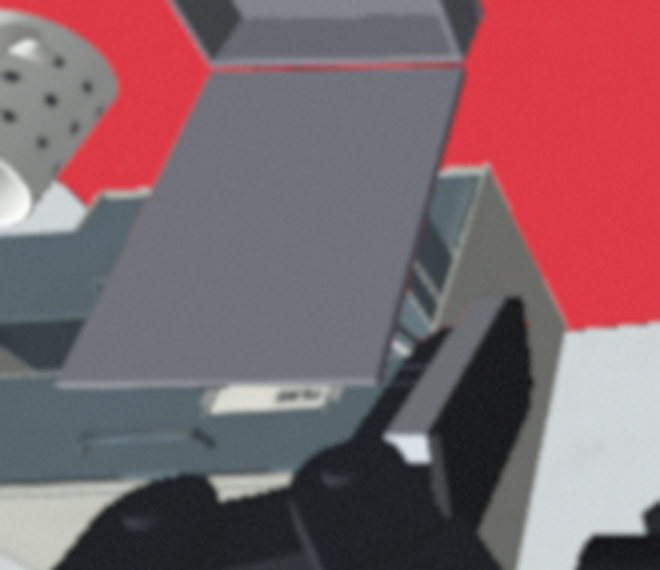

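View pics/w4y.png

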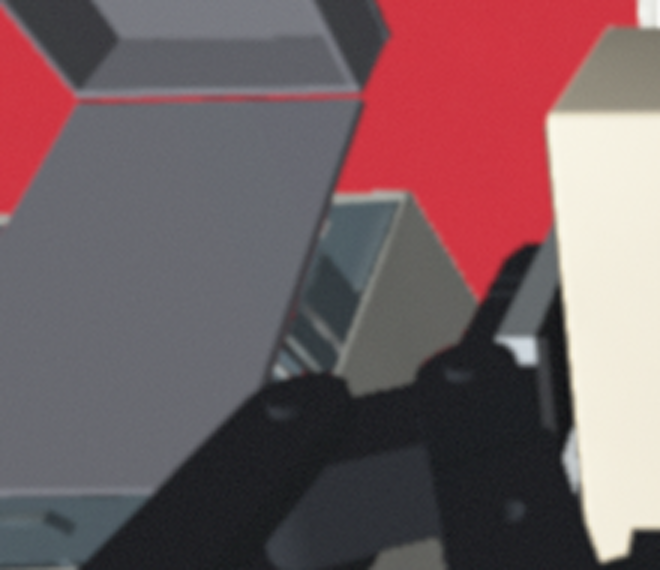

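```bash
cat >> h.py <<'E'
def lidpt(r,y,th,off=0): # r from hinge, th open angle; off outward normal (outside)
    t=np.radians(th); return case(85-r*np.cos(t)+off*np.sin(t), y, 42.5+r*np.sin(t)+off*np.cos(t))
E
python3 - <<'E'
from h import *
for th in (85,90,95,100,105): print(th,proj(W2,[lidpt(170,-68,th),lidpt(170,68,th)]).round(1).tolist(),lidpt(170,0,th,6).round(3),lidpt(140,0,th,41).round(3))
print('obs (19,277.3) (126.4,277)')
print('hinge',proj(W2,[lidpt(0,-68,90),lidpt(0,68,90)]).round(1).tolist(),'obs',(213/3,150+70/3),(463/3,150+68/3))
print('cab corner bottom',ray('',(162,204.7),0,W2).round(3), ray('',(408/3,170+193/3),0,wristcam(dict(eef_pos=np.array([.4715,.0005,.2395]),orientation=np.array([.082,.973,-.018,.213])))).round(3))
# top view: black thing at top crop (577,62)
for th in (90,95,100,105):print(th,proj(vision.camera_model('top'),[lidpt(140,0,th,41),lidpt(170,-68,th),lidpt(170,68,th)]).round(1).tolist())
print('top obs knob',(577/2.8+119.7,62/2.8+129.7),'corners',(627/2.8+119.7,84/2.8+129.7),(536/2.8+119.7,73/2.8+129.7))
E
```

```text
85 [[-6.4, 261.6], [112.6, 259.9]] [ 0.582 -0.286  0.212] [ 0.619 -0.291  0.186]
90 [[1.6, 269.0], [117.2, 267.4]] [ 0.597 -0.288  0.212] [ 0.632 -0.293  0.182]
95 [[9.7, 275.0], [121.9, 273.5]] [ 0.612 -0.29   0.211] [ 0.644 -0.295  0.178]
100 [[17.9, 279.6], [126.6, 278.3]] [ 0.626 -0.292  0.209] [ 0.655 -0.296  0.173]
105 [[26.1, 283.0], [131.3, 281.7]] [ 0.64  -0.294  0.205] [ 0.666 -0.298  0.167]
obs (19,277.3) (126.4,277)
hinge [[68.5, 172.5], [154.6, 170.8]] obs (71.0, 173.33333333333334) (154.33333333333334, 172.66666666666666)
cab corner bottom [ 0.719 -0.268 -0.   ] [ 0.723 -0.269  0.   ]
90 [[325.5, 156.2], [343.1, 167.5], [308.6, 163.3]]
95 [[325.6, 153.4], [343.4, 163.8], [309.0, 159.6]]
100 [[325.7, 150.8], [343.7, 160.2], [309.3, 156.0]]
105 [[325.7, 148.3], [343.9, 156.7], [309.6, 152.5]]
top obs knob (325.7714285714286, 151.84285714285713) corners (343.62857142857143, 159.7) (311.12857142857143, 155.77142857142857)
```

```bash
python3 - <<'E'
from h import *
Rg=down(180+CY); s=st(); d=(s['eef_pos']-C); c,sn=np.cos(np.radians(CY)),np.sin(np.radians(CY)); print('now case',(np.array([c*d[0]+sn*d[1],-sn*d[0]+c*d[1],d[2]])*1000).round(1))
prev=None
for th,ex in ((100,15),(100,0),(85,0),(70,0),(55,0),(40,0),(25,0),(10,0),(0,0)):
    t=np.radians(th); off=6+11*np.sin(t)+ex; r=150
    p=np.array([85-r*np.cos(t)+off*np.sin(t),45,42.5+r*np.sin(t)+off*np.cos(t)]); print(th,p.round(1),case(*p).round(3), 'tool delta share',None if prev is None else ((p-prev)*[-1,1,-1]/500).round(4)); prev=p
t=np.radians(100); pre=np.array([85-150*np.cos(t)+32,45,255]); plan(Rg,case(*pre))
from kin2 import ik
print(ik(case(*pre),Rg[:,2],(-.5,.5,1.3,0,1.3)),ik(lidpt(150,45,100,32),Rg[:,2],(-.5,.5,1.3,0,1.3)))
E
```

```text
t 16.38 p [ 0.3699 -0.2547  0.2718] q [-0.74  0.19  1.7   0.    1.23 -2.17] F [-0.2 -1.  -0.4] gap 0.298
now case [-138.6    0.5  271.8]
100 [142.4  45.  184.7] [ 0.654 -0.251  0.185] tool delta share None
100 [127.6  45.  187.3] [ 0.64  -0.249  0.187] tool delta share [ 0.0295  0.     -0.0052]
85 [ 88.8  45.  193.4] [ 0.601 -0.243  0.193] tool delta share [ 0.0776  0.     -0.0122]
70 [ 49.  45. 189.] [ 0.562 -0.237  0.189] tool delta share [0.0795 0.     0.0087]
55 [ 11.3  45.  174. ] [ 0.525 -0.232  0.174] tool delta share [0.0756 0.     0.0301]
40 [-21.5  45.  148.9] [ 0.492 -0.227  0.149] tool delta share [0.0655 0.     0.0501]
25 [-46.4  45.  115.5] [ 0.467 -0.224  0.116] tool delta share [0.0499 0.     0.0668]
10 [-61.3  45.   76.3] [ 0.453 -0.222  0.076] tool delta share [0.0298 0.     0.0784]
0 [-65.   45.   48.5] [ 0.449 -0.221  0.048] tool delta share [0.0073 0.     0.0557]
n 8 row [-0.0704, 0.011, 0.0046, -0.0006, 0.0019, 0.0006] dist 0.2856 deg 0.73 |shift| 0.0714 (max .0833) |turn| 0.002
  mid [ 0.512 -0.253  0.264]
(array([-0.452,  0.59 ,  1.099, -0.   ,  1.452]), 0.0) (array([-0.452,  0.645,  1.188, -0.   ,  1.308]), 0.0)
```

Emit:
{"method": "jog_arm", "body": {"targets": [[-0.06, 0.01, 0, 0, 0.002, 0, 0], [-0.07, 0.011, 0, 0, 0.002, 0, 0], [-0.07, 0.011, 0, 0, 0.002, 0, 0], [-0.07, 0.011, 0, 0, 0.002, 0, 0], [-0.07, 0.011, 0, 0, 0, 0, 0], [-0.07, 0.011, 0, 0, 0, 0, 0], [-0.07, 0.011, 0, 0, 0, 0, 0], [-0.07, 0.011, 0, 0, 0, 0, 0], [-0.04, 0, 0, 0, 0, 0, 0], [0, 0, 0, 0, 0, 0, 0]]}}

```text
clock: 17.22
eef_pos: [0.6882, -0.2466, 0.2574]
orientation: [0.068, 0.998, 0.001, -0.004]
force: [1.3, -0.3, -0.1]
finger_gap: 0.001
```

```bash
python3 - <<'E'
from h import *
s=st(); plan(down(180+CY),case(142,45,255)); im=snap('wrist','w16.png'); im=snap('side','s16.png'); cv2.imwrite('pics/s16c.png',cv2.resize(im[100:260,170:330],None,fx=3.5,fy=3.5,interpolation=2))
E
```

```text
t 17.22 p [ 0.6882 -0.2466  0.2574] q [-0.43  0.64  1.   -0.    1.51 -1.86] F [ 1.3 -0.3 -0.1] gap 0.001
n 1 row [0.0667, -0.0174, 0.0053, 0.0028, -0.0112, 0.009] dist 0.0346 deg 0.66 |shift| 0.0691 (max .0833) |turn| 0.015
  mid [ 0.671 -0.249  0.256]
```

View pics/w16.png

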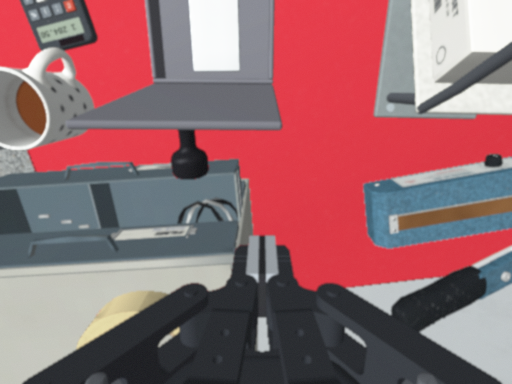

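View pics/s16c.png

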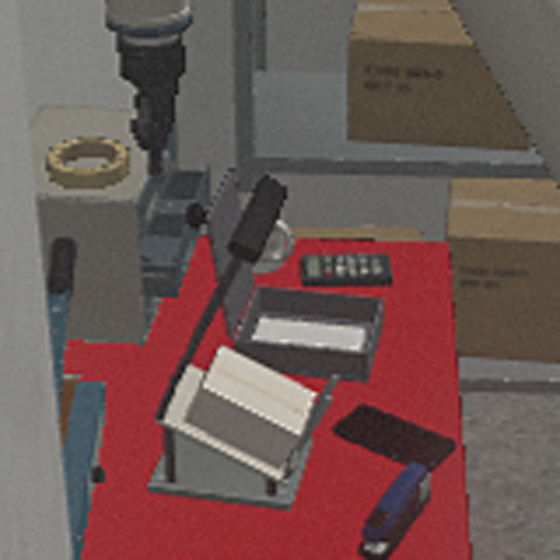

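Emit:
{"method": "jog_arm", "body": {"targets": [[0.055, -0.008, 0, 0.003, -0.01, 0.009, 0], [0.02, 0, 0, 0, 0, 0, 0], [0, 0, 0, 0, 0, 0, 0]]}}

```text
clock: 17.57
eef_pos: [0.6446, -0.2444, 0.2551]
orientation: [0.072, 0.997, 0.001, -0.003]
force: [0.0, -0.3, 0.1]
finger_gap: 0.0
```

```bash
python3 - <<'E'
from h import *
s=st(); plan(down(180+CY),case(142,47,187));  im=snap('wrist','w17.png')
E
```

```text
t 17.57 p [ 0.6446 -0.2444  0.2551] q [-0.45  0.57  1.13 -0.    1.44 -1.88] F [ 0.  -0.3  0.1] gap 0.0
n 2 row [-0.0105, -0.003, 0.068, 0.0006, -0.0042, -0.0001] dist 0.0689 deg 0.38 |shift| 0.0689 (max .0833) |turn| 0.004
  mid [ 0.649 -0.247  0.221]
```

View pics/w17.png

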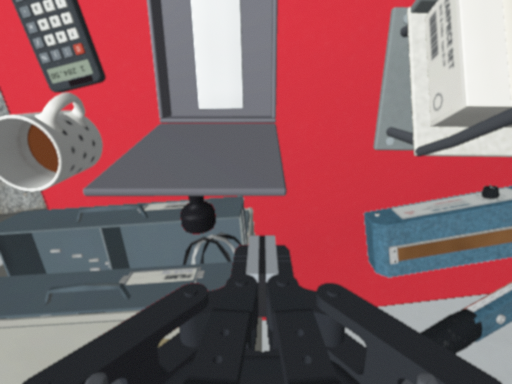

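Emit:
{"method": "jog_arm", "body": {"targets": [[-0.01, -0.002, 0.05, 0, -0.004, 0, 0], [-0.01, -0.002, 0.05, 0, -0.004, 0, 0], [0, 0, 0.045, 0, 0, 0, 0], [0, 0, 0.01, 0, 0, 0, 0]]}}

```text
clock: 17.95
eef_pos: [0.6566, -0.2493, 0.1791]
orientation: [0.072, 0.997, -0.001, 0.003]
force: [-0.7, 0.1, -0.7]
finger_gap: -0.002
```

```bash
python3 - <<'E'
from h import *
s=st(); plan(down(180+CY),case(89,47,193));  im=snap('wrist','w18.png')
E
```

```text
t 17.95 p [ 0.6566 -0.2493  0.1791] q [-0.45  0.65  1.2   0.    1.29 -1.87] F [-0.7  0.1 -0.7] gap -0.002
n 2 row [0.0554, 0.0002, -0.0142, -0.0008, 0.0045, -0.0009] dist 0.0572 deg 0.42 |shift| 0.0572 (max .0833) |turn| 0.005
  mid [ 0.629 -0.245  0.186]
```

View pics/w18.png

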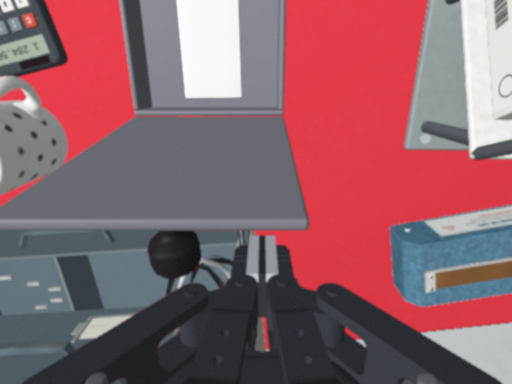

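Finger is behind the lid (tips at 262,240; lid edge row 225; knob left at 175,253). Sweep it forward along the arc.

Emit:
{"method": "jog_arm", "body": {"targets": [[0.04, 0, -0.01, 0, 0.004, 0, 0], [0.06, 0, -0.01, 0, 0, 0, 0], [0.06, 0, -0.005, 0, 0, 0, 0], [0.06, 0, 0.003, 0, 0, 0, 0], [0.055, 0, 0.01, 0, 0, 0, 0], [0.05, 0, 0.018, 0, 0, 0, 0]]}}

```text
clock: 18.5
eef_pos: [0.4993, -0.2279, 0.1826]
orientation: [0.071, 0.997, -0.004, 0.009]
force: [0.5, -0.9, 0.2]
finger_gap: 0.002
```

```bash
python3 - <<'E'
from h import *
s=st(); plan(down(180+CY),case(-21,47,149));  im=snap('wrist','w19.png')
E
```

```text
t 18.5 p [ 0.4993 -0.2279  0.1826] q [-0.54  0.43  1.61  0.    1.08 -1.97] F [ 0.5 -0.9  0.2] gap 0.002
n 1 row [0.0146, 0.0034, 0.067, -0.0076, 0.0231, 0.0002] dist 0.0343 deg 1.09 |shift| 0.0687 (max .0833) |turn| 0.024
  mid [ 0.496 -0.227  0.166]
```

View pics/w19.png

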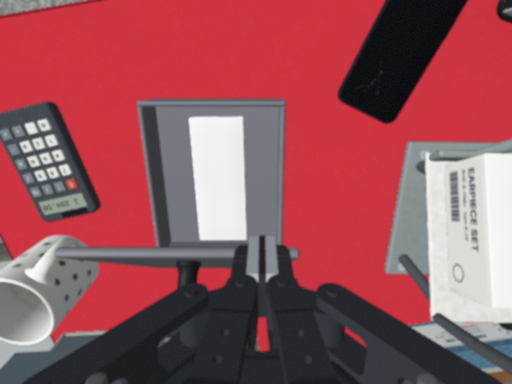

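```bash
python3 - <<'E'
from h import *
m=wristcam()
for th in range(55,101,5): print(th,proj(m,[lidpt(170,-68,th),lidpt(170,68,th),lidpt(140,0,th,41)]).round(0).tolist())
E
```

```text
55 [[51.0, 263.0], [301.0, 264.0], [184.0, 335.0]]
60 [[46.0, 292.0], [302.0, 293.0], [184.0, 355.0]]
65 [[43.0, 321.0], [302.0, 322.0], [185.0, 374.0]]
70 [[42.0, 350.0], [302.0, 351.0], [186.0, 391.0]]
75 [[43.0, 378.0], [302.0, 379.0], [188.0, 406.0]]
80 [[45.0, 404.0], [302.0, 404.0], [190.0, 418.0]]
85 [[49.0, 426.0], [301.0, 427.0], [192.0, 428.0]]
90 [[55.0, 446.0], [300.0, 446.0], [194.0, 435.0]]
95 [[62.0, 461.0], [298.0, 462.0], [197.0, 440.0]]
100 [[69.0, 473.0], [297.0, 474.0], [199.0, 443.0]]
```

Emit:
{"method": "jog_arm", "body": {"targets": [[0, 0, -0.02, -0.007, 0.02, 0, 0], [-0.03, 0, -0.005, 0, 0, 0, 0], [-0.02, 0, 0, 0, 0, 0, 0], [0, 0, 0, 0, 0, 0, 0]]}}

```text
clock: 18.88
eef_pos: [0.5187, -0.2305, 0.1983]
orientation: [0.073, 0.997, 0.0, -0.0]
force: [-0.9, -0.4, 0.3]
finger_gap: 0.0
```

```bash
python3 - <<'E'
from h import *
s=st(); plan(down(180+CY),case(-18,47,125));plan(down(180+CY),case(-47,47,100));  im=snap('wrist','w20.png')
m=wristcam()
for th in range(45,66,5): print(th,proj(m,[lidpt(170,-68,th),lidpt(170,68,th)]).round(0).tolist())
E
```

```text
t 18.88 p [ 0.5187 -0.2305  0.1983] q [-0.52  0.45  1.53 -0.    1.16 -1.95] F [-0.9 -0.4  0.3] gap 0.0
n 2 row [0.0232, 0.0013, 0.0733, 0.0001, -0.0005, -0.0013] dist 0.0769 deg 0.13 |shift| 0.0769 (max .0833) |turn| 0.001
  mid [ 0.507 -0.228  0.162]
n 3 row [0.0348, 0.0008, 0.0656, 0.0001, -0.0004, -0.0009] dist 0.1113 deg 0.13 |shift| 0.0742 (max .0833) |turn| 0.001
  mid [ 0.493 -0.226  0.149]
45 [[73.0, 164.0], [297.0, 163.0]]
50 [[67.0, 186.0], [299.0, 185.0]]
55 [[62.0, 210.0], [300.0, 210.0]]
60 [[58.0, 237.0], [301.0, 236.0]]
65 [[55.0, 264.0], [301.0, 263.0]]
```

View pics/w20.png

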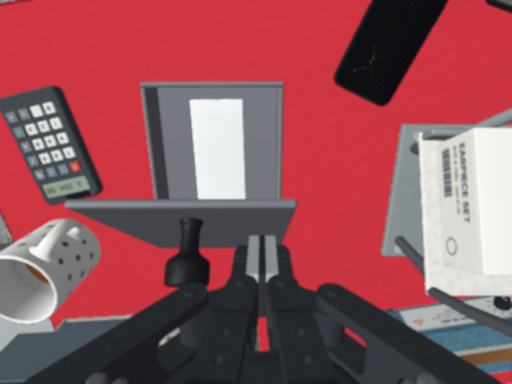

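Emit:
{"method": "jog_arm", "body": {"targets": [[0.015, 0, 0.055, 0, 0, 0, 0], [0.023, 0, 0.065, 0, 0, 0, 0], [0.03, 0, 0.065, 0, 0, 0, 0], [0.03, 0, 0.06, 0, 0, 0, 0], [0.02, 0, 0.04, 0, 0, 0, 0]]}}

```text
clock: 19.35
eef_pos: [0.4651, -0.2247, 0.0571]
orientation: [0.071, 0.997, -0.004, 0.007]
force: [0.1, -0.7, -0.3]
finger_gap: 0.003
```

```bash
python3 - <<'E'
from h import *
s=st(); plan(down(180+CY),case(-60,47,60)); 
im=snap('wrist','w21.png')
m=wristcam()
for th in range(0,46,5): print(th,proj(m,[lidpt(170,-68,th),lidpt(170,68,th)]).round(0).tolist())
E
```

```text
t 19.35 p [ 0.4651 -0.2247  0.0571] q [-0.57  0.59  1.8   0.    0.74 -1.99] F [ 0.1 -0.7 -0.3] gap 0.003
n 1 row [0.0226, 0.0065, -0.0061, -0.0083, 0.0193, 0.0011] dist 0.0121 deg 0.95 |shift| 0.0243 (max .0833) |turn| 0.021
  mid [ 0.46  -0.222  0.059]
0 [[52.0, 185.0], [304.0, 185.0]]
5 [[33.0, 196.0], [308.0, 196.0]]
10 [[10.0, 212.0], [313.0, 212.0]]
15 [[-15.0, 233.0], [318.0, 234.0]]
20 [[-45.0, 262.0], [324.0, 263.0]]
25 [[-79.0, 300.0], [331.0, 301.0]]
30 [[-118.0, 349.0], [339.0, 350.0]]
35 [[-162.0, 411.0], [347.0, 412.0]]
40 [[-209.0, 487.0], [357.0, 489.0]]
45 [[-260.0, 579.0], [367.0, 582.0]]
```

View pics/w21.png

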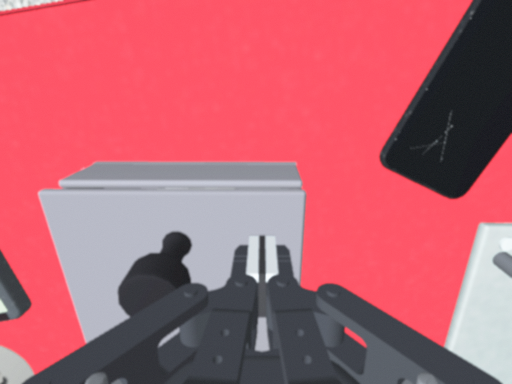

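Emit:
{"method": "jog_arm", "body": {"targets": [[0.005, 0, 0.008, -0.008, 0.01, 0, 0], [0, 0, 0.006, 0, 0.01, 0, 0], [0, 0, 0.004, 0, 0, 0, 0]]}}

```text
clock: 19.65
eef_pos: [0.4584, -0.2227, 0.0475]
orientation: [0.071, 0.997, 0.002, -0.005]
force: [-15.3, 7.7, 64.9]
finger_gap: 0.001
```

Emit:
{"method": "jog_arm", "body": {"targets": [[0, 0, -0.02, 0, 0, 0, 0], [0, 0, -0.05, 0, 0, 0, 0], [0, 0, -0.05, 0, 0, 0, 40]]}}

```text
clock: 19.9
eef_pos: [0.4599, -0.2231, 0.1098]
orientation: [0.071, 0.997, 0.003, -0.007]
force: [-0.3, -0.9, 1.2]
finger_gap: 0.124
```

```bash
python3 - <<'E'
from h import *
s=st(); 
im=snap('wrist','w22.png')
m=wristcam()
for th in range(0,11,2): print(th,proj(m,[lidpt(170,-68,th),lidpt(170,68,th),lidpt(0,68,th)]).round(1).tolist())
E
```

```text
t 19.9 p [ 0.4599 -0.2231  0.1098] q [-0.57  0.5   1.75 -0.    0.9  -2.  ] F [-0.3 -0.9  1.2] gap 0.124
0 [[107.3, 160.7], [293.8, 160.8], [287.3, 343.7]]
2 [[103.3, 162.7], [294.7, 162.8], [287.3, 343.7]]
4 [[99.1, 165.2], [295.6, 165.2], [287.3, 343.7]]
6 [[94.8, 168.0], [296.6, 168.0], [287.3, 343.7]]
8 [[90.3, 171.3], [297.6, 171.3], [287.3, 343.7]]
10 [[85.6, 175.1], [298.6, 175.1], [287.3, 343.7]]
```

View pics/w22.png

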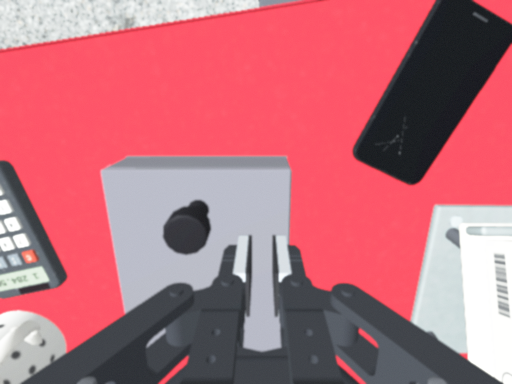

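```bash
python3 - <<'E'
from h import *
m=wristcam(); print([(th,proj(m,[lidpt(170,-68,th,6),lidpt(170,68,th,6)]).round(1).tolist()) for th in (0,2,4,6)])
Rg=down(172)
w=[np.array([.43,-.2,.22]),np.array([.39,0,.25]),np.array([.53,.245,.15])]
plan(Rg,w[0]); s=dict(manip.state()); s['orientation']=R.from_matrix(Rg).as_quat()
for a,b in zip(w,w[1:]): s['eef_pos']=a; plan(Rg,b,s=s)
E
```

```text
[(0, [[103.2, 162.6], [294.7, 162.7]]), (2, [[99.0, 165.0], [295.6, 165.1]]), (4, [[94.7, 167.9], [296.6, 167.9]]), (6, [[90.2, 171.2], [297.6, 171.2]])]
n 3 row [0.0238, 0.0131, -0.0704, 0.0012, -0.0036, -0.001] dist 0.1132 deg 0.52 |shift| 0.0754 (max .0833) |turn| 0.004
  mid [ 0.446 -0.212  0.167]
n 6 row [0.0225, 0.0642, -0.01, 0.0, 0.0, -0.0] dist 0.2062 deg 0.0 |shift| 0.0687 (max .0833) |turn| 0.0
  mid [ 0.41  -0.1    0.235]
n 8 row [-0.0261, 0.0655, 0.025, 0.0, 0.0, -0.0] dist 0.2994 deg 0.0 |shift| 0.0748 (max .0833) |turn| 0.0
  mid [0.46  0.122 0.2  ]
```

Emit:
{"method": "jog_arm", "body": {"targets": [[0.024, 0.013, -0.07, 0, -0.003, 0, 60], [0.024, 0.013, -0.07, 0, -0.003, 0, 80], [0.024, 0.013, -0.07, 0, -0.003, 0, 100], [0.0225, 0.064, -0.015, 0, 0, 0, 100], [0.0225, 0.064, -0.015, 0, 0, 0, 100], [0.0225, 0.064, -0.01, 0, 0, 0, 100], [0.0225, 0.064, -0.01, 0, 0, 0, 100], [0.0225, 0.064, -0.01, 0, 0, 0, 100], [0.0225, 0.064, -0.01, 0, 0, 0, 100], [-0.02, 0.07, 0, 0, 0, 0, 100], [-0.026, 0.066, 0.01, 0, 0, 0, 100], [-0.026, 0.066, 0.01, 0, 0, 0, 100], [-0.026, 0.066, 0.015, 0, 0, 0, 100], [-0.026, 0.066, 0.015, 0, 0, 0, 100], [-0.026, 0.066, 0.015, 0, 0, 0, 100], [-0.026, 0.066, 0.015, 0, 0, 0, 100]]}}

```text
clock: 21.28
eef_pos: [0.5232, 0.2322, 0.2489]
orientation: [0.073, 0.997, -0.001, 0.02]
force: [0.8, -0.5, 0.3]
finger_gap: 1.001
```

```bash
python3 - <<'E'
from h import *
s=st(); plan(down(172),[.53,.245,.15])
im=snap('wrist','w23.png')
m=wristcam()
h=np.radians(-8); X=np.array([np.cos(h),np.sin(h),0]); Y=np.array([-np.sin(h),np.cos(h),0]); c=np.array([.5366,.2461,.051])
print(proj(m,[c+a*.04*X+b*.0315*Y for a in (-1,1) for b in (-1,1)]).round(1).tolist())
im=snap('side','s23.png'); cv2.imwrite('pics/s23c.png',cv2.resize(im[100:260,170:330],None,fx=3.5,fy=3.5,interpolation=2))
E
```

```text
t 21.28 p [0.5232 0.2322 0.2489] q [ 0.32  0.39  1.48 -0.02  1.24 -1.1 ] F [ 0.8 -0.5  0.3] gap 1.001
n 3 row [-0.0015, 0.009, 0.066, 0.0006, 0.0168, -0.0027] dist 0.1 deg 2.3 |shift| 0.0667 (max .0833) |turn| 0.017
  mid [0.527 0.239 0.199]
[[241.3, 129.7], [297.9, 129.3], [243.3, 196.1], [295.3, 195.7]]
```

View pics/w23.png

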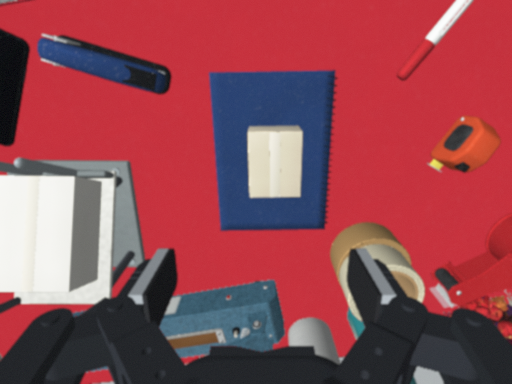

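View pics/s23c.png

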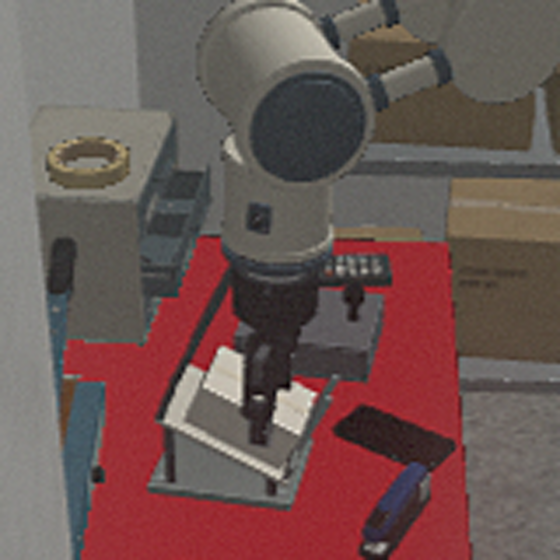

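Emit:
{"method": "jog_arm", "body": {"targets": [[-0.0015, 0.009, 0.066, 0, 0.017, -0.002, 100], [-0.0015, 0.009, 0.066, 0, 0.017, -0.002, 100], [-0.0015, 0.009, 0.066, 0, 0.017, -0.002, 100], [-0.008, 0, 0.02, 0, 0, 0, 100], [0, 0, 0, 0, 0, 0, 100]]}}

```text
clock: 21.8
eef_pos: [0.5405, 0.2509, 0.1431]
orientation: [0.067, 0.998, 0.003, 0.004]
force: [0.1, -1.2, -0.5]
finger_gap: 1.001
```

```bash
python3 - <<'E'
from h import *
s=st(); plan(down(172),[.5366,.2461,.06])
im=snap('wrist','w24.png')
m=wristcam()
h=np.radians(-8); X=np.array([np.cos(h),np.sin(h),0]); Y=np.array([-np.sin(h),np.cos(h),0]); c=np.array([.5366,.2461,.051])
for p in proj(m,[c+a*.04*X+b*.0315*Y for a in (-1,1) for b in (-1,1)]): cv2.circle(im,tuple(np.round(p).astype(int)),2,(255,0,0),-1)
cv2.imwrite('pics/w24m.png',im)
E
```

```text
t 21.8 p [0.5405 0.2509 0.1431] q [ 0.33  0.54  1.53  0.    1.06 -1.1 ] F [ 0.1 -1.2 -0.5] gap 1.001
n 3 row [0.0024, -0.0038, 0.0554, 0.0029, 0.0034, 0.0023] dist 0.0834 deg 0.68 |shift| 0.0556 (max .0833) |turn| 0.005
  mid [0.539 0.249 0.102]
```

View pics/w24m.png

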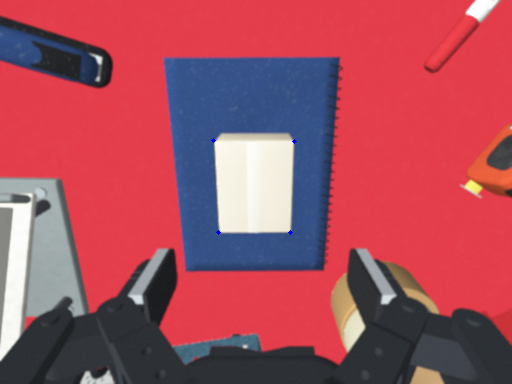

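Emit:
{"method": "jog_arm", "body": {"targets": [[0.0024, -0.003, 0.055, 0.003, 0.0034, 0.002, 100], [0.0024, -0.003, 0.055, 0.003, 0.0034, 0.002, 100], [0.0024, -0.003, 0.055, 0.003, 0.0034, 0.002, 100], [0, 0, 0.03, 0, 0, 0, 100], [0, 0, 0, 0, 0, 0, 100]]}}

```text
clock: 22.27
eef_pos: [0.5441, 0.248, 0.0565]
orientation: [0.07, 0.997, 0.003, 0.009]
force: [-0.7, -0.2, -0.8]
finger_gap: 1.002
```

```bash
python3 - <<'E'
from h import *
s=st(); plan(down(172),[.5366,.2466,.019])
E
```

```text
t 22.27 p [0.5441 0.248  0.0565] q [ 0.33  0.66  1.6  -0.    0.86 -1.1 ] F [-0.7 -0.2 -0.8] gap 1.002
n 1 row [0.0156, -0.0055, 0.0746, 0.0091, 0.0215, -0.0013] dist 0.0382 deg 1.05 |shift| 0.0765 (max .0833) |turn| 0.023
  mid [0.54  0.247 0.038]
```

Emit:
{"method": "jog_arm", "body": {"targets": [[0.008, -0.0025, 0.03, 0.009, 0.02, 0, 100], [0.008, -0.0025, 0.025, 0, 0, 0, 100], [0, 0, 0.015, 0, 0, 0, 100], [0, 0, 0.004, 0, 0, 0, 100], [0, 0, 0, 0, 0, 0, 100]]}}

```text
clock: 22.68
eef_pos: [0.5409, 0.2477, 0.0265]
orientation: [0.071, 0.997, 0.002, 0.005]
force: [0.0, 1.2, 0.7]
finger_gap: 0.995
```

```bash
python3 - <<'E'
from h import *
s=st(); plan(down(172),[.5366,.2466,.018])
E
```

```text
t 22.68 p [0.5409 0.2477 0.0265] q [ 0.33  0.71  1.61 -0.    0.81 -1.1 ] F [0.  1.2 0.7] gap 0.995
n 1 row [0.0084, -0.0034, 0.0169, 0.0051, 0.0123, -0.0021] dist 0.0096 deg 0.61 |shift| 0.0192 (max .0833) |turn| 0.013
  mid [0.539 0.247 0.022]
```

Emit:
{"method": "jog_arm", "body": {"targets": [[0.008, -0.003, 0.013, 0.005, 0.012, -0.002, 100], [0, 0, 0.003, 0, 0, 0, 80], [0, 0, 0, 0, 0, 0, 50], [0, 0, 0, 0, 0, 0, 40], [0, 0, 0, 0, 0, 0, 40], [0, 0, 0, 0, 0, 0, 40]], "newtons": 30}}

```text
clock: 23.18
eef_pos: [0.5384, 0.2472, 0.0207]
orientation: [0.07, 0.998, 0.001, 0.001]
force: [0.4, -0.7, -1.0]
finger_gap: 0.736
```

```bash
python3 - <<'E'
from h import *
s=st(); print(R.from_quat(s['orientation']).as_matrix()[:,2].round(3))
A=deck(75,190,210)
plan(down(172),s['eef_pos']+[0,0,.15]); 
s=dict(s); s['eef_pos']=s['eef_pos']+[0,0,.15]; plan(RT,A,s=s); print(A,deck(60,0,100))
s['eef_pos']=A; s['orientation']=R.from_matrix(RT).as_quat(); plan(RT,deck(60,0,110),s=s)
E
```

```text
t 23.18 p [0.5384 0.2472 0.0207] q [ 0.33  0.72  1.62 -0.    0.81 -1.1 ] F [ 0.4 -0.7 -1. ] gap 0.736
[ 0.003  0.001 -1.   ]
n 4 row [-0.0001, 0.0001, -0.075, 0.0004, 0.0009, 0.0001] dist 0.15 deg 0.17 |shift| 0.075 (max .0833) |turn| 0.001
  mid [0.538 0.247 0.096]
n 4 row [-0.0105, -0.0328, -0.0433, 0.0025, -0.138, 0.0092] dist 0.1101 deg 24.9 |shift| 0.0553 (max .0833) |turn| 0.138
  mid [0.542 0.214 0.215]
[0.53493327 0.18158432 0.259021  ] [ 0.53534342 -0.01124153  0.15298787]
n 6 row [0.005, -0.0633, 0.0333, 0.0, 0.0, -0.0] dist 0.2152 deg 0.0 |shift| 0.0717 (max .0833) |turn| 0.0
  mid [0.533 0.086 0.211]
```

Emit:
{"method": "jog_arm", "body": {"targets": [[0, 0, -0.03, 0, 0, 0, 40], [0, 0, -0.06, 0, 0, 0, 40], [0, 0, -0.075, 0, 0, 0, 40], [0, 0, -0.075, 0, 0, 0, 40], [0, 0, -0.06, 0, 0, 0, 40], [-0.0105, -0.033, -0.043, 0.002, -0.13, 0.009, 40], [-0.0105, -0.033, -0.043, 0.002, -0.138, 0.009, 40], [-0.0105, -0.033, -0.043, 0.002, -0.138, 0.009, 40], [-0.01, -0.033, -0.03, 0.002, -0.138, 0.009, 40]]}}

```text
clock: 23.93
eef_pos: [0.539, 0.1799, 0.2607]
orientation: [0.082, 0.973, -0.018, 0.216]
force: [1.7, -1.4, -0.4]
finger_gap: 0.732
```

```bash
python3 - <<'E'
from h import *
s=st(); plan(RT,deck(63,0,150)); 
im=snap('wrist','w25.png')
E
```

```text
t 23.93 p [0.539  0.1799 0.2607] q [ 0.34  0.25  1.76 -0.3   0.76 -0.88] F [ 1.7 -1.4 -0.4] gap 0.732
n 6 row [0.0055, -0.063, 0.0198, 0.0003, 0.0003, 0.0] dist 0.1989 deg 0.11 |shift| 0.0663 (max .0833) |turn| 0.0
  mid [0.528 0.086 0.23 ]
```

View pics/w25.png

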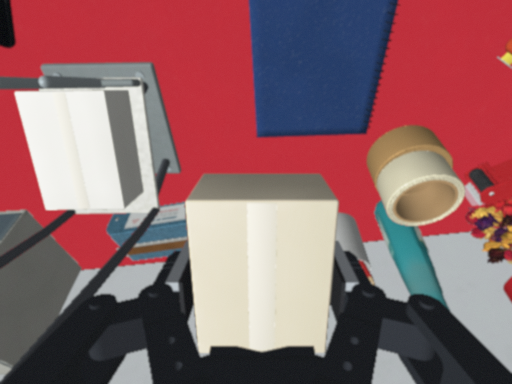

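Emit:
{"method": "jog_arm", "body": {"targets": [[0.04, -0.03, 0.0, 0, 0, 0, 40], [0.005, -0.065, 0.01, 0, 0, 0, 40], [0, -0.065, 0.015, 0, 0, 0, 40], [0, -0.065, 0.02, 0, 0, 0, 40], [0, -0.065, 0.02, 0, 0, 0, 40], [0, -0.065, 0.02, 0, 0, 0, 40], [0, -0.02, 0, 0, 0, 0, 40], [0, 0, 0, 0, 0, 0, 40]]}}

```text
clock: 24.65
eef_pos: [0.498, -0.0124, 0.214]
orientation: [0.08, 0.971, -0.017, 0.222]
force: [-0.2, 0.3, -1.4]
finger_gap: 0.737
```

```bash
python3 - <<'E'
from h import *
s=st(); plan(RT,deck(63,0,110)); 
im=snap('wrist','w26.png')
m=wristcam()
for p in proj(m,[deck(x,y,z) for x,y,z in [(-1,-43,55),(-1,43,55)]]): cv2.circle(im,tuple(np.round(p).astype(int)),2,(255,0,0),-1)
cv2.imwrite('pics/w26m.png',im)
E
```

```text
t 24.65 p [ 0.498  -0.0124  0.214 ] q [-0.14  0.19  2.03 -0.02  0.47 -1.53] F [-0.2  0.3 -1.4] gap 0.737
n 2 row [-0.0098, 0.0072, 0.061, 0.0029, 0.0087, 0.0019] dist 0.0622 deg 0.84 |shift| 0.0622 (max .0833) |turn| 0.009
  mid [ 0.516 -0.012  0.189]
```

View pics/w26m.png

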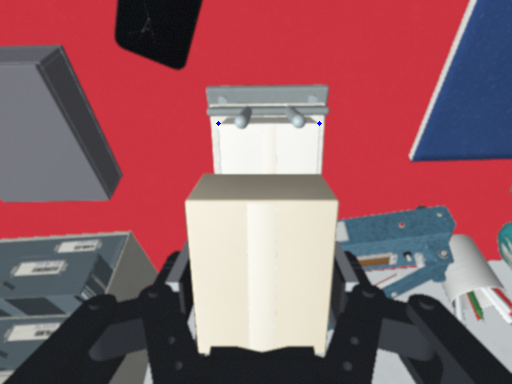

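Emit:
{"method": "jog_arm", "body": {"targets": [[-0.01, 0.008, 0.055, 0.003, 0.009, 0.002, 40], [-0.01, 0.008, 0.055, 0.003, 0.009, 0.002, 40], [0, 0, 0.02, 0, 0, 0, 40], [0, 0, 0, 0, 0, 0, 40]]}}

```text
clock: 25.03
eef_pos: [0.5387, -0.0072, 0.1595]
orientation: [0.083, 0.973, -0.018, 0.217]
force: [-1.0, -0.3, -0.7]
finger_gap: 0.731
```

```bash
python3 - <<'E'
from h import *
s=st(); plan(RT,deck(63,1,75)); 
E
```

```text
t 25.03 p [ 0.5387 -0.0072  0.1595] q [-0.11  0.35  2.   -0.07  0.35 -1.45] F [-1.  -0.3 -0.7] gap 0.731
n 1 row [0.0044, -0.0072, 0.0596, 0.0013, 0.0027, -0.0006] dist 0.0301 deg 0.14 |shift| 0.0602 (max .0833) |turn| 0.003
  mid [ 0.544 -0.01   0.146]
```

Emit:
{"method": "jog_arm", "body": {"targets": [[0.0022, -0.004, 0.025, 0.001, 0.002, 0, 40], [0.0022, -0.003, 0.02, 0, 0, 0, 40], [0, 0, 0.013, 0, 0, 0, 40], [0, 0, 0.003, 0, 0, 0, 40]]}}

```text
clock: 25.37
eef_pos: [0.5496, -0.009, 0.1309]
orientation: [0.081, 0.973, -0.017, 0.216]
force: [0.3, -0.1, -0.7]
finger_gap: 0.731
```

```bash
python3 - <<'E'
from h import *
s=st(); plan(RT,deck(63,1,64.7)); im=snap('wrist','w27.png')
E
```

```text
t 25.37 p [ 0.5496 -0.009   0.1309] q [-0.11  0.42  2.01 -0.08  0.28 -1.45] F [ 0.3 -0.1 -0.7] gap 0.731
n 1 row [0.0002, -0.0073, 0.0191, 0.0033, 0.0009, 0.004] dist 0.0102 deg 0.24 |shift| 0.0204 (max .0833) |turn| 0.005
  mid [ 0.551 -0.011  0.127]
```

View pics/w27.png

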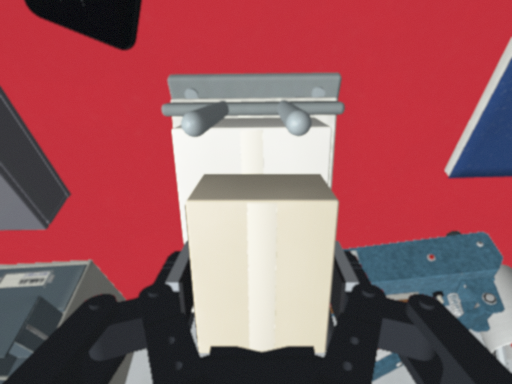

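Emit:
{"method": "jog_arm", "body": {"targets": [[0, -0.009, 0.008, 0.003, 0, 0.004, 40], [0, 0, 0.005, 0, 0, 0, 40], [0, 0, 0.003, 0, 0, 0, 40]]}}

```text
clock: 25.67
eef_pos: [0.5523, -0.0141, 0.1247]
orientation: [0.083, 0.973, -0.018, 0.217]
force: [1.0, -0.3, -0.4]
finger_gap: 0.734
```

```bash
python3 - <<'E'
from h import *
s=st(); plan(RT,deck(63,0,64.7))
E
```

```text
t 25.67 p [ 0.5523 -0.0141  0.1247] q [-0.12  0.43  2.01 -0.08  0.26 -1.45] F [ 1.  -0.3 -0.4] gap 0.734
n 1 row [0.0013, -0.0001, 0.0047, 0.0003, 0.0027, -0.0001] dist 0.0025 deg 0.12 |shift| 0.0049 (max .0833) |turn| 0.003
  mid [ 0.553 -0.014  0.123]
```

Emit:
{"method": "jog_arm", "body": {"targets": [[0, 0, 0.003, 0, 0.002, 0, 40], [0, 0, 0.002, 0, 0, 0, 40]]}}

```text
clock: 25.83
eef_pos: [0.5529, -0.0144, 0.1235]
orientation: [0.083, 0.973, -0.018, 0.216]
force: [-25.9, 4.8, 46.1]
finger_gap: 0.732
```

Emit:
{"method": "jog_arm", "body": {"targets": [[0, 0, -0.001, 0, 0, 0, 40], [0, 0, 0, 0, 0, 0, 40]]}}

```text
clock: 26.0
eef_pos: [0.5525, -0.0145, 0.1248]
orientation: [0.083, 0.972, -0.018, 0.217]
force: [-1.6, -0.3, -1.3]
finger_gap: 0.732
```

Emit:
{"method": "jog_arm", "body": {"targets": [[0, 0, 0, 0, 0, 0, 76], [0, 0, 0, 0, 0, 0, 82], [0, 0, 0, 0, 0, 0, 90], [0, 0, 0, 0, 0, 0, 100], [0, 0, 0, 0, 0, 0, 100]]}}

```text
clock: 26.42
eef_pos: [0.5531, -0.0147, 0.1252]
orientation: [0.083, 0.972, -0.018, 0.218]
force: [0.7, 0.4, 0.5]
finger_gap: 0.998
```

```bash
python3 - <<'E'
from h import *
s=st(); plan(RT,deck(63,0,64.7)); im=snap('wrist','w28.png')
E
```

```text
t 26.42 p [ 0.5531 -0.0147  0.1252] q [-0.12  0.43  2.01 -0.08  0.26 -1.45] F [0.7 0.4 0.5] gap 0.998
n 1 row [0.0034, 0.0009, 0.0049, -0.0002, 0.0048, -0.0015] dist 0.003 deg 0.23 |shift| 0.0061 (max .0833) |turn| 0.005
  mid [ 0.553 -0.014  0.124]
```

View pics/w28.png

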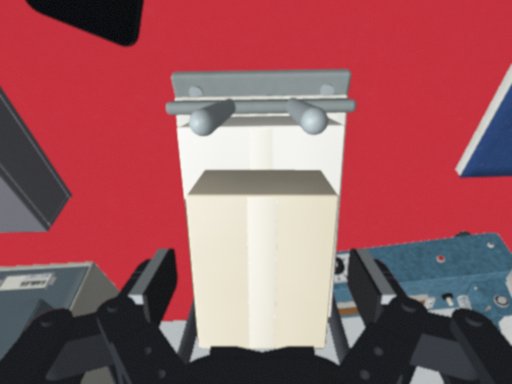

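Emit:
{"method": "jog_arm", "body": {"targets": [[0, 0, -0.03, 0, 0, 0, 100], [0, 0, -0.06, 0, 0, 0, 100], [0, 0, -0.07, 0, 0, 0, 100], [0, 0, -0.07, 0, 0, 0, 100], [0.03, 0, -0.06, 0, 0, 0, 100], [0.05, 0, -0.06, 0, 0, 0, 100], [0.05, 0, -0.03, 0, 0, 0, 100], [0, 0, 0, 0, 0, 0, 100], [0, 0, 0, 0, 0, 0, 100]]}}

```text
clock: 27.22
eef_pos: [0.4102, 0.0097, 0.2753]
orientation: [0.083, 0.972, -0.018, 0.218]
force: [1.3, -0.7, 0.9]
finger_gap: 1.0
```

```bash
python3 - <<'E'
from h import *
s=st(); im=snap('wrist','w29.png')
m=wristcam()
for p in proj(m,[deck(x,y,z) for x,y,z in [(-1,-43,55),(-1,43,55),(119,43,55),(119,-43,55),(19,31.5,95),(99,31.5,95),(99,-31.5,95),(19,-31.5,95)]]): cv2.circle(im,tuple(np.round(p*8).astype(int)),10,(255,0,0),-1,shift=3)
cv2.imwrite('pics/w29m.png',cv2.resize(im[60:260,150:360],None,fx=3,fy=3,interpolation=2))
im=snap('side','s29.png'); cv2.imwrite('pics/s29c.png',cv2.resize(im[100:260,170:330],None,fx=3.5,fy=3.5,interpolation=2))
im=snap('top','t29.png'); cv2.imwrite('pics/t29c.png',cv2.resize(im[130:250,120:400],None,fx=2.8,fy=2.8,interpolation=2))
E
```

```text
t 27.22 p [0.4102 0.0097 0.2753] q [-0.1  -0.05  2.07 -0.05  0.68 -1.47] F [ 1.3 -0.7  0.9] gap 1.0
```

View pics/w29m.png

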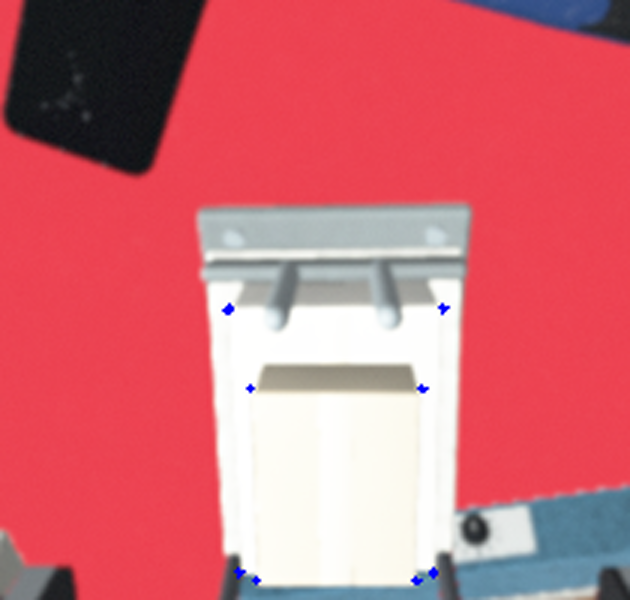

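View pics/s29c.png

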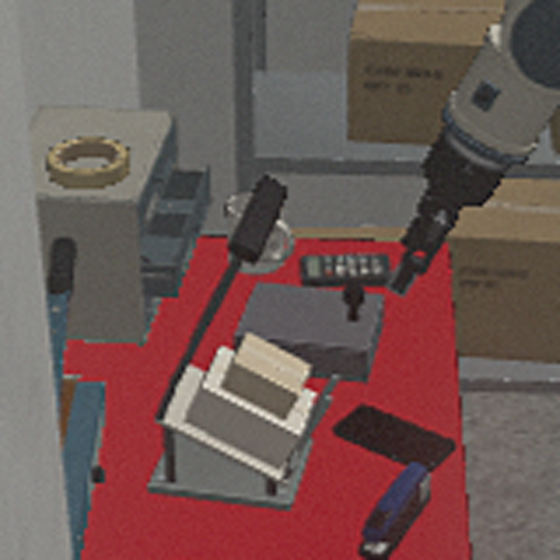

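View pics/t29c.png

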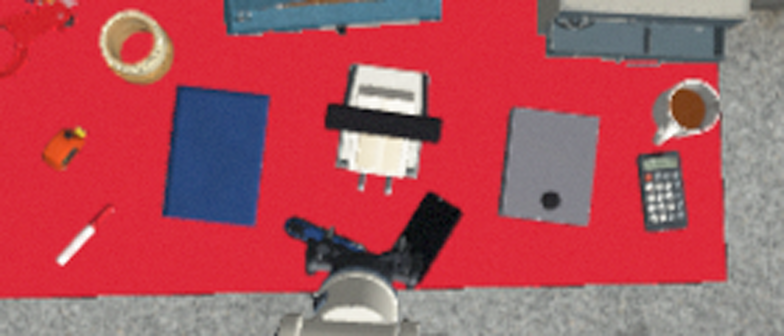

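```bash
python3 - <<'E'
from h import *
print(job.close_job()); st()
E
```

```text
the job is handed in; nothing more can be done
None
the job is handed in; nothing more can be done
```

I carried out the whole task in the required order and handed the job in at about 27 s of the 72 s allowed. No verdict was reported.

I set the small carton flat on the notebook and lowered the phone carton into the case before letting go. Then I swept the lid over from behind, pressed it shut, and put the small carton back on the big one.

**Last checks in the wrist, side and top pictures:**
- **Small carton:** it sits squarely in the middle of the big carton's top, within about 2–3 mm of my target, and did not slide after release.
- **Big carton:** it is still against the stop.
- **Lid:** it looks fully shut in all three cameras. I had no direct reading of the hinge angle. The lid edge showed a few pixels away from the predicted shut row, but its width and the height at which it stopped the fingers both match shut.
- **Phone carton:** I last saw it lying flat and centred in the case before the lid closed over it.
- **Bystanders:** the calculator, mug and tape measure look unmoved. The stapler and phone are partly hidden by the arm in the last top picture, but the side view shows them in place.

**Heavier contact than intended:** the wrist force peaked at about 20, 60, 65 and 50 N as the notebook, case floor, shut lid and big carton were touched. That is under the 120 N wrist limit. These presses came from the fingers or the cartons they held, so I take the 40 N limit on the arm and gripper body not to apply, though I could not confirm that. I backed off each time straight away.

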